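# Pack carton samples and lock the sample case

## Task

Stand every medicine carton upright in the open sample case, one to a pocket and fully down, then shut the lid so that its slotted red tab drops over the eye. Lock it by taking the snap hook from its stand and pushing its brass gate down on the eye's bar until the bar is inside the hook and the gate has snapped shut behind it; leave the hook on the eye. Do not disturb the blister packs, the jar or the bundle of leaflets.

Things in the scene. Friction and masses are not known exactly. Their poses are not given: they have to be found in the camera images.
- case: Aluminium sample case, fixed, open-topped: 100 mm (its x) by 358 mm (its y) outside, walls 4 mm, rim 95 mm above the table. Origin on the table under its centre; z up, x away from the robot, y along its length. A blue insert, its top 41 mm above the table, has five pockets in a row along y. A ledge at the middle of its front (-x) wall carries the upright eye.
- pocket0 (a point): Centre of pocket 0's floor, 5 mm above the table, in the case at y = -128 mm of the case frame. The pocket measures 74 mm along the case's x and 40 mm along its y and is 36 mm deep. One carton stands in it with 2 mm to spare each side.
- pocket1 (a point): Centre of pocket 1's floor, 5 mm above the table, in the case at y = -64 mm of the case frame. The pocket measures 74 mm along the case's x and 40 mm along its y and is 36 mm deep. One carton stands in it with 2 mm to spare each side.
- pocket2 (a point): Centre of pocket 2's floor, 5 mm above the table, in the case at y = 0 mm of the case frame. The pocket measures 74 mm along the case's x and 40 mm along its y and is 36 mm deep. One carton stands in it with 2 mm to spare each side.
- pocket3 (a point): Centre of pocket 3's floor, 5 mm above the table, in the case at y = 64 mm of the case frame. The pocket measures 74 mm along the case's x and 40 mm along its y and is 36 mm deep. One carton stands in it with 2 mm to spare each side.
- pocket4 (a point): Centre of pocket 4's floor, 5 mm above the table, in the case at y = 128 mm of the case frame. The pocket measures 74 mm along the case's x and 40 mm along its y and is 36 mm deep. One carton stands in it with 2 mm to spare each side.
- lid (a joint): Angle of the aluminium lid (rad): 0 shut flat on the rim, 1.57 upright, 2.1 fully open, leaning away from the robot. A stiff hinge: it stays where it is left and needs about 2 to 5 N at the free edge. A push on its outer face (the far face when open, the top when shut) closes it.
- lid_edge (a point): Middle of the lid panel's free edge, 104 mm from the hinge. The panel is 358 mm along the case's y and 4 mm thick, its underside in the hinge plane. In the middle of this edge a red tab, 40 mm wide, reaches on to 170 mm from the hinge; its slot passes over the eye.
- lid_hinge (a point): Middle of the lid's hinge axis, along the case's y, on the far (+x) top rim of the case, 95 mm above the table; axes as the case's.
- eye (a point): Middle of the eye's horizontal bar, 160 mm above the table, 87 mm in front (-x) of the case's centre. The eye is an upright steel staple of 7 mm round bar; the bar runs along the case's x and is free over 27 mm between its two legs. When the lid is shut there are 57 mm free under the bar.
- hook_grip (a point): Centre of the snap hook's orange grip: 56 mm along hook x, 14 mm thick along hook y, 36 mm high. Hook axes: x along its length, y through its thickness, z up from gate to grip. Below the grip is a steel loop of 10 mm bar: outside x -60 to +54 mm, z -83 to -18 mm from this point; its inside runs x -50 to +44 mm, z -73 to -28 mm.
- gate (a joint): Angle of the hook's brass gate (rad): 0 shut; opens inwards (upwards) only, to 1.3. It spans the gap in the loop's lower side, from its hinge at x -43 mm to its free end at x +9 mm (78 mm below hook_grip); fixed nose from x +11 mm. Spring: 4 to 8 N near the free end. A bar entering at x about 0 passes the gate's end, which snaps shut behind it, when 34 to 45 mm above the gate.
- stand: Grey slotted stand of the hook, fixed, 130 mm by 45 mm, 32 mm high; the hook stands along its x in a slot 13 mm wide and lifts straight up out of it. Origin on the table under its centre.
- hook: The snap hook, loose, 180 g, starting upright in its stand with the gate down; origin at its underside, 83 mm below point hook_grip, same axes.
- carton1_mid (a point): Centre of a cream carton with red bands, 70 mm along its x, 36 mm along its y, 75 mm high (z up), 60 to 130 g, heavy at the bottom, loose. Not present in every start.
- carton2_mid (a point): Centre of a cream carton with red bands, 70 mm along its x, 36 mm along its y, 75 mm high (z up), 60 to 130 g, heavy at the bottom, loose. Not present in every start.
- carton3_mid (a point): Centre of a cream carton with red bands, 70 mm along its x, 36 mm along its y, 75 mm high (z up), 60 to 130 g, heavy at the bottom, loose. Not present in every start.
- carton4_mid (a point): Centre of a cream carton with red bands, 70 mm along its x, 36 mm along its y, 75 mm high (z up), 60 to 130 g, heavy at the bottom, loose. Not present in every start.
- carton5_mid (a point): Centre of a cream carton with red bands, 70 mm along its x, 36 mm along its y, 75 mm high (z up), 60 to 130 g, heavy at the bottom, loose. Not present in every start.
- blisters: Bystander: stack of foil blister packs, 120 x 76 mm, 42 mm high; origin under its centre.
- jar: Bystander: white jar, 60 mm across, 90 mm high; origin under its centre.
- leaflets: Bystander: white bundle of leaflets with a blue band, 100 x 50 mm, 36 mm high; origin under its centre.

How it is judged:
By the outcome, as a careful person would: the job done as asked, in the order asked, and still so for the second after the job is handed in, with the robot touching nothing.
Of carton1, carton2, carton3, carton4, carton5 only 3 to 5 are there at a start; the rules pass over those that are not, and their reading is None.
At some moment in a run one of carton1, carton2, carton3, carton4, carton5 may be knocked a few centimetres aside while the robot is not near it.
It also fails if it takes over 210 s, if anything falls off the work surface, if the arm or the gripper's body presses on something with over 40 N, if the wrist force passes 120 N, or if a joint passes its speed limit or range.

## Robot

A 6-joint arm with a two-finger parallel gripper is mounted at the origin on the work surface. World frame = base frame: x ahead of the robot, y to its left, z up, the work surface at z = 0. Lengths are in m, angles in rad, forces in N, time in s.
With the tool pointing down it reaches from about 0.375 to 0.925 m from the base axis. Payload 5.7 kg.
Tool frame: the origin (TCP) lies at the very end of the fingers, on their centre line; the grasp point (between the pads) lies 19 mm behind it (manip.pinch_z is the z of the grasp point in the tool frame, in m); z points along the fingers, y is the line along which they close (so a half turn about z gives the same grasp; the last joint's range is limited). The gripper opens to 88 mm and grips with 3 to 60 N. Pads are 20 mm wide; open, the fingers measure 115 mm over their backs; the gripper's body (75 mm by 178 mm) begins 61 mm behind the grasp point.
Start: joints at [-1.279, 0.359, 1.51, -0, 1.272, -0.115], TCP at [0.237, -0.551, 0.223] pointing down, gripper open.
Joint ranges: [-2.97, 2.97], [-1.01, 2.36], [0.21, 2.38], [-0.96, 4.11], [0.2, 2.71], [-2.98, 2.98]. Speed limits (rad/s): [2.39, 2.39, 3.14, 3.14, 3.14, 3.14].

## Interface

Orientations are given as a unit quaternion [w, x, y, z].
In Python, from rig import manip gives the robot as it stands.
- The arm moves only by the shell command python3 -m inch 'ROWS' [FORCE]. ROWS is JSON, a list of rows, each an object with "turn": the turn, a rotation vector about the tool's x, y, z in degrees, a list of three; "slide": the shift along the tool's x, y, z in mm, a list of three; "grip": the closure in counts, from 0 (fully open) to 255 (shut). A call has 1 to 10 rows; each row is the pose to reach, as a shift and turn from the pose commanded when the call began, along the tool's axes at that moment; what a row does not reach only later rows make up. A row lasts 1/12 s, in which the tool goes at most 41.7 mm and 7.16 degrees, less where a joint would pass 70% of its speed; a pose out of reach is approached as far as the arm can. A call with a gripper value outside its range is refused whole. The fingers move at their own pace and stop on an object; FORCE is the grip in N (left out, the last holds). Time passes only in rows, so rows that repeat a pose let the fingers close. It gives the time, the measured TCP pose, the force, the opening and the grip force at its end, in the units of the state.
- manip.sense(): the state, without advancing time (a new reading comes with each control period).
- manip.snapshot(name): name is "scene" or "side" or "wrist"; returns the picture (384x512x3 uint8, blue, green, red); there is no depth.
- manip.camera_info(name): a dict with "fx", "fy", "cx", "cy" (pixels), "cam_to_world" (4x4, takes a point from camera to world coordinates); the wrist camera has in their place "mount" (4x4, takes a point from camera to tool coordinates, whose origin is the TCP and whose axes are the flange's). Camera axes: x right, y down, z forward; pixel columns grow to the right and rows downward; lengths in m; the calibration is good to about 2 mm. A picture is of the moment at which its call begins: read the wrist's pose just before it. camera_info takes no time and is no camera call.
- manip.job_done(): hands the job in; it is judged then, once.
The state is a dict: "time_s": time; "q": joint angles; "dq": joint speeds; "joint_efforts": joint torques, N m; "eef_pos": TCP position; "ee_rot": TCP orientation; "wrist_force": force on the tool from outside, world axes, zero at the start; "wrist_torque": the same for the moment, N m; "opening": finger opening in m; "grip_force": force on a finger pad.
Only numpy, scipy, OpenCV 4.12 (cv2) and the standard library are available. Lean on these libraries where they do the work, as an engineer would, in place of code of your own. Each camera call takes 0.05 s, during which the arm holds its last target. There are 200 camera calls.

## Working session

There is one attempt and no reset: what is moved stays moved. The work goes in short steps, Python scripts to look and compute and a shell command to move; the robot and the scene stay as the last step left them, time stands still between calls to the robot, and variables do not carry over. Pictures are saved under pics/ and viewed, at most 16 in all, crops included, and the job is handed in when it is done.

```bash
ls; mkdir -p pics; python3 - <<'E'
from rig import manip
import cv2
for n in("scene","side"):
    cv2.imwrite(f"pics/{n}0.png",cv2.resize(manip.snapshot(n),(800,600),interpolation=cv2.INTER_CUBIC))
    c=manip.camera_info(n);print(n,c)
print(manip.camera_info("wrist"),manip.pinch_z,manip.sense())
E
```

```text
pics
scene {'fx': 462.7234397748513, 'fy': 462.7234397748513, 'cx': 255.08238331505717, 'cy': 193.90292042407395, 'cam_to_world': array([[-0.44126309,  0.72677246, -0.52639213,  1.11898338],
       [ 0.89737007,  0.35493736, -0.26219539,  0.29945044],
       [-0.00372016, -0.58806569, -0.80880461,  0.99814339],
       [ 0.        ,  0.        ,  0.        ,  1.        ]])}
side {'fx': 460.0344003906331, 'fy': 460.0344003906331, 'cx': 254.20317936891738, 'cy': 200.50239433457838, 'cam_to_world': array([[-0.89504824, -0.21126239,  0.39275547, -0.01048475],
       [-0.44593821,  0.43437411, -0.78259711,  1.09101226],
       [-0.00526948, -0.87560684, -0.48299575,  0.8158453 ],
       [ 0.        ,  0.        ,  0.        ,  1.        ]])}
{'fx': 276.0026467730221, 'fy': 276.0026467730221, 'cx': 251.39619224540255, 'cy': 194.65849455138573, 'mount': array([[ 6.88446435e-04, -9.70575427e-01, -2.40796319e-01,
         6.48403862e-02],
       [ 9.99999706e-01,  7.49699539e-04, -1.62767096e-04,
         3.22513734e-04],
       [ 3.38502633e-04, -2.40796136e-01,  9.70575657e-01,
        -1.61485889e-01],
       [ 0.00000000e+00,  0.00000000e+00,  0.00000000e+00,
         1.00000000e+00]])} -0.0187 {'time_s': 0.1, 'q': array([-1.27910611e+00,  3.59433897e-01,  1.51129294e+00, -1.83228279e-05,
        1.27251663e+00, -1.15133858e-01]), 'dq': array([-0.00119401, -0.00201944, -0.00256642, -0.00043093,  0.0013483 ,
       -0.00083788]), 'joint_efforts': array([ 3.54802294e-03, -5.16351986e+01, -2.71408385e+01,  6.75889011e-02,
        2.75453576e-02, -2.88654996e-05]), 'eef_pos': array([ 0.23720738, -0.5504518 ,  0.22190501]), 'ee_rot': array([-8.21421153e-04,  9.79382128e-01,  2.02014767e-01, -8.14913966e-05]), 'wrist_force': array([-0.6977528 ,  0.80201103, -0.44258266]), 'wrist_torque': array([ 0.0017171 ,  0.06392727, -0.04623336]), 'grip_force': 0.0, 'opening': 0.08788915157631977}
```

View pics/scene0.png

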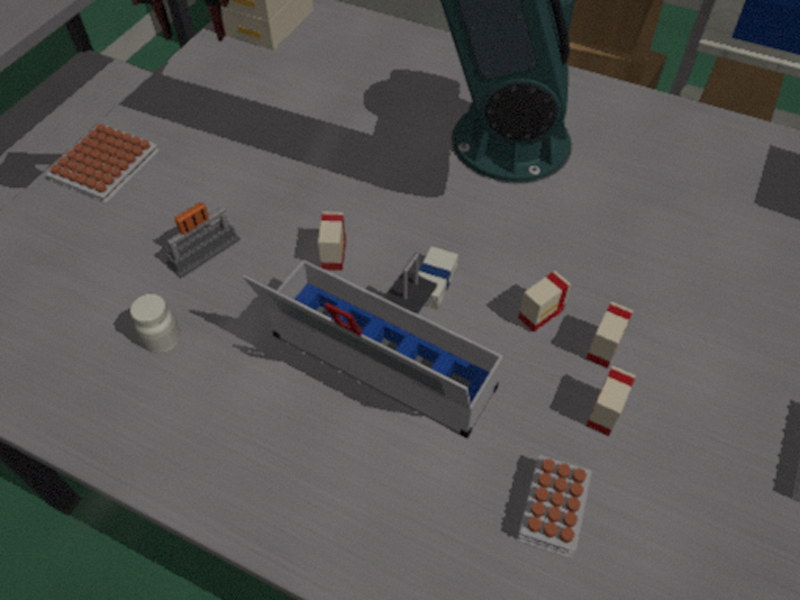

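View pics/side0.png

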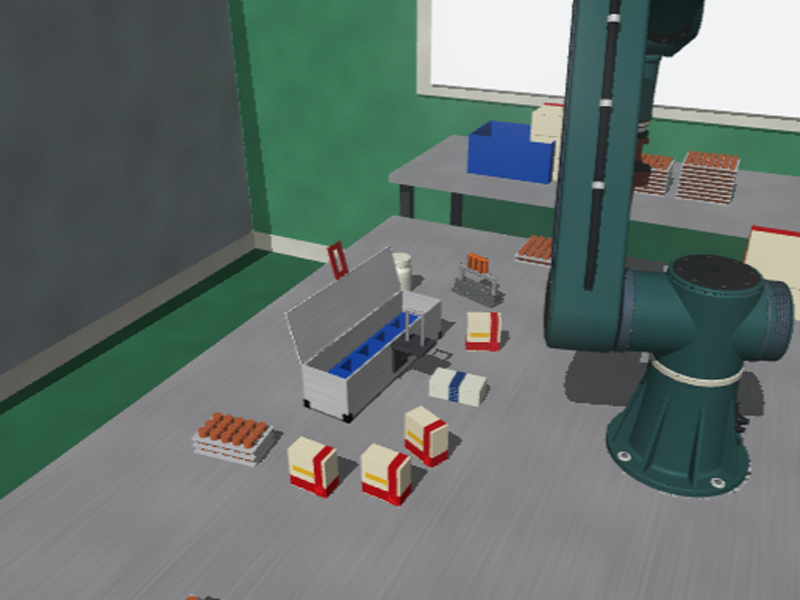

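```bash
cat > h.py <<'E'
import numpy as np, cv2
from rig import manip
from scipy.spatial.transform import Rotation as R
def ray(n,u,v,s=1.5625):
    c=manip.camera_info(n);T=c["cam_to_world"]
    d=T[:3,:3]@[(u/s-c["cx"])/c["fx"],(v/s-c["cy"])/c["fy"],1]
    return T[:3,3],d
def hit(n,u,v,z,s=1.5625):
    o,d=ray(n,u,v,s);return (o+d*(z-o[2])/d[2])[:2].round(4)
E
python3 - <<'E'
from h import *
a=cv2.imread("pics/scene0.png")
s=manip.snapshot("scene");
cv2.imwrite("pics/c1.png",cv2.resize(s[155:285,150:330],None,fx=4.4,fy=4.4,interpolation=cv2.INTER_CUBIC))
c=np.vstack([cv2.resize(s[165:285,325:415],(390,520)) for _ in [0]])
d=np.vstack([cv2.resize(s[130:176,195:245],(390,260))*0,])
top=np.hstack([cv2.resize(s[165:285,325:415],(405,540),interpolation=cv2.INTER_CUBIC),np.vstack([cv2.resize(s[120:180,100:160],(270,270),interpolation=cv2.INTER_CUBIC),cv2.resize(s[125:185,185:245],(270,270),interpolation=cv2.INTER_CUBIC)])])
cv2.imwrite("pics/c2.png",top)
for t,u,v,z in [("farR bot",465,433,0),("nearR bot",497,388,0),("farL bot",275,337,0),("nearL rim",305,264,.095),("nearR rim",500,355,.095)]: print(t,hit("scene",u,v,z))
for t,u,v,z in [("nearR bot",347,418,0),("farR bot",308,403,0),("nearR rim",347,382,.095),("farR rim",303,363,.095),("nearL rim",441,297,.095)]: print(t,hit("side",u,v,z))
E
```

```text
farR bot [0.6431 0.173 ]
nearR bot [0.5497 0.1878]
farL bot [ 0.6213 -0.1769]
nearL rim [ 0.5277 -0.1628]
nearR rim [0.5506 0.182 ]
nearR bot [0.5571 0.1709]
farR bot [0.6479 0.1629]
nearR rim [0.5433 0.1874]
farR rim [0.6474 0.1693]
nearL rim [ 0.523  -0.1837]
```

View pics/c1.png

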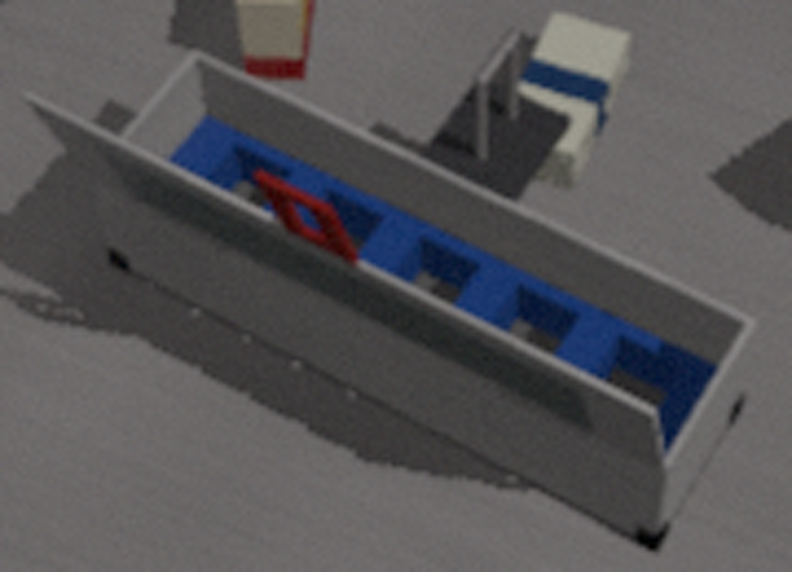

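View pics/c2.png

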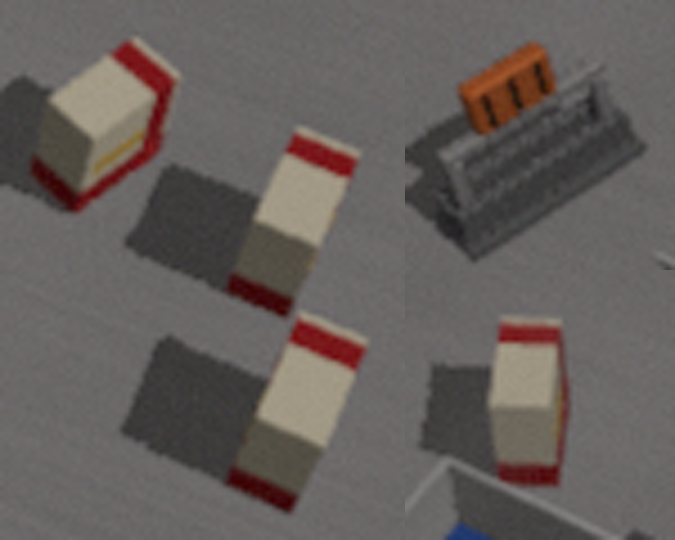

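```bash
python3 - <<'E'
from h import *
L=lambda p:[(325+u/4.5,165+v/4.5) for u,v in p]
A=[(185+(u-405)/4.5,125+(v-270)/4.5) for u,v in [(500,317),(562,318),(556,408),(489,407)]]
for n,p in dict(B=L([(48,98),(135,37),(180,78),(92,137)]),C=L([(298,127),(360,153),(317,247),(257,222)]),D=L([(303,312),(367,340),(325,445),(258,418)]),A=A).items():
    h=np.array([hit("scene",*q,.075,1) for q in p]);e=np.roll(h,-1,0)-h
    l=np.linalg.norm(e,axis=1);i=int(l[0]+l[2]<l[1]+l[3])
    v=e[i]-e[i+2];print(n,h.mean(0).round(4),"long yaw",np.degrees(np.arctan2(v[1],v[0])).round(1),l.round(3))
c=lambda u,v,z:hit("scene",150+u/4.4,155+v/4.4,z,1)
print("nearL",c(197,53,.095),"nearR",c(752,322,.095),"farRbot",c(655,548,0),"farLbot",c(115,262,0),"farR rim",c(667,465,.095))
print("eye near,far",c(518,33,.1635),c(482,78,.1635))
g=lambda u,v,z:hit("scene",100+(u-405)/4.5,120+v/4.5,z,1)
print("grip?",[g(*p,z) for p in [(461,84),(538,43),(552,57),(474,98)] for z in (.101,.11,.119)])
print("stand bot",g(478,260,0),g(648,148,0))
for n,u,v,z in [("scene",150,318,.09),("side",402,262,.09)]: print("jar",hit(n,u,v,z))
print("blister",hit("scene",557,500,.03),"leaf",hit("scene",437,265,.036))
E
```

```text
B [0.387  0.2013] long yaw 154.1 [0.069 0.036 0.067 0.034]
C [0.405  0.3171] long yaw -2.3 [0.035 0.07  0.033 0.07 ]
D [0.5178 0.3527] long yaw -2.2 [0.034 0.068 0.034 0.07 ]
A [ 0.4248 -0.1738] long yaw 25.3 [0.038 0.072 0.039 0.072]
nearL [ 0.5228 -0.1669] nearR [0.5521 0.1848] farRbot [0.6475 0.1781] farLbot [ 0.6181 -0.1784] farR rim [0.6484 0.1774]
eye near,far [0.481  0.0153] [0.5171 0.0115]
grip? [array([ 0.5385, -0.4076]), array([ 0.5444, -0.4005]), array([ 0.5502, -0.3934]), array([ 0.4915, -0.3864]), array([ 0.4978, -0.3795]), array([ 0.5041, -0.3726]), array([ 0.4973, -0.3723]), array([ 0.5036, -0.3655]), array([ 0.5098, -0.3588]), array([ 0.5442, -0.3941]), array([ 0.55  , -0.3872]), array([ 0.5558, -0.3802])]
stand bot [ 0.5873 -0.3901] [ 0.4661 -0.3472]
jar [ 0.7206 -0.3246]
jar [ 0.6831 -0.3183]
blister [0.6947 0.3306] leaf [0.3919 0.0112]
```

```bash
cat >> h.py <<'E'
def d(x,y,z,yaw,pos=None,rot=None):
    s=manip.sense();a=np.radians(yaw)
    Rt=R.from_matrix(np.array([[np.cos(a),np.sin(a),0],[np.sin(a),-np.cos(a),0],[0,0,-1]]))
    q=s["ee_rot"];Rc=R.from_quat([q[1],q[2],q[3],q[0]]) if rot is None else rot
    p=s["eef_pos"] if pos is None else pos
    print("slide",(Rc.inv().apply(np.array([x,y,z])-p)*1000).round(1),"turn",np.degrees((Rc.inv()*Rt).as_rotvec()).round(1))
    return np.array([x,y,z]),Rt
def blobs():
    s=manip.snapshot("scene");b,g,r=[s[...,i].astype(int) for i in range(3)]
    m=((r>110)&(r-b>20)|(r>90)&(r-g>60)).astype(np.uint8)
    n,l,st,c=cv2.connectedComponentsWithStats(m)
    for i in range(1,n):
        if st[i,4]>150 and st[i,1]>100: print("blob",c[i].round(0),st[i,4])
E
python3 - <<'E'
from h import *
blobs()
p=d(.4248,-.1738,.17,25.3); d(.4248,-.1738,.041,25.3,*p); p=d(.4248,-.1738,.15,25.3,*p);d(.5744,-.1232,.15,-4.8,*p)
E
```

```text
blob [212. 146.] 281
blob [351. 189.] 543
blob [393. 206.] 360
blob [394. 249.] 433
slide [ 321.3 -271.8   52.5] turn [-0.1 -0.  -2. ]
slide [  0.   0. 129.] turn [0. 0. 0.]
slide [ 0.  0. 20.] turn [0. 0. 0.]
slide [156.9  18.2   0. ] turn [ 0.   0.  30.1]
```

```bash
python3 -m inch '[{"slide":[40,-34,6],"turn":[0,0,0],"grip":0},{"slide":[75,-64,12],"turn":[0,0,-1],"grip":0},{"slide":[110,-94,18],"turn":[0,0,-2],"grip":0},{"slide":[145,-123,24],"turn":[0,0,-2],"grip":0},{"slide":[180,-152,30],"turn":[0,0,-2],"grip":0},{"slide":[215,-182,36],"turn":[0,0,-2],"grip":0},{"slide":[250,-212,42],"turn":[0,0,-2],"grip":0},{"slide":[285,-242,48],"turn":[0,0,-2],"grip":0},{"slide":[310,-262,52],"turn":[0,0,-2],"grip":0},{"slide":[321,-272,52],"turn":[0,0,-2],"grip":0}]'; python3 -m inch '[{"slide":[0,0,0],"turn":[0,0,0],"grip":0},{"slide":[0,0,0],"turn":[0,0,0],"grip":0}]'
python3 - <<'E'
from h import *
p=d(.4248,-.1738,.041,25.3)
print(manip.sense()["eef_pos"])
cv2.imwrite("pics/w1.png",cv2.resize(manip.snapshot("wrist"),None,fx=1.5,fy=1.5))
E
```

```text
time_s: 1.03
eef_pos: [0.4217, -0.1788, 0.171]
ee_rot: [-0.0, 0.976, 0.219, -0.0]
wrist_force: [0.7, -1.4, 0.7]
opening: 0.0876
grip_force: 0.0
time_s: 1.2
eef_pos: [0.4217, -0.1786, 0.1711]
ee_rot: [-0.0, 0.975, 0.222, -0.0]
wrist_force: [-0.8, 0.2, 0.9]
opening: 0.0879
grip_force: 0.0
slide [  4.9  -2.9 130.1] turn [-0.   0.   0.3]
[ 0.42171954 -0.178602    0.17106776]
```

View pics/w1.png

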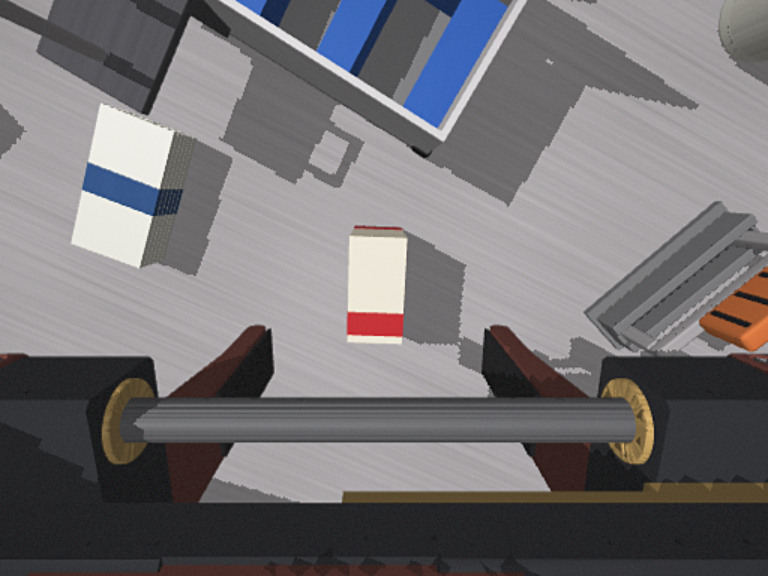

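```bash
cat >> h.py <<'E'
def whit(px,z,s=1.5,S=None):
    S=S or manip.sense();c=manip.camera_info("wrist");q=S["ee_rot"];Rc=R.from_quat([q[1],q[2],q[3],q[0]])
    M=c["mount"];o=Rc.apply(M[:3,3])+S["eef_pos"];out=[]
    for u,v in px:
        k=Rc.apply(M[:3,:3]@[(u/s-c["cx"])/c["fx"],(v/s-c["cy"])/c["fy"],1]);out.append((o+k*(z-o[2])/k[2])[:2])
    return np.array(out).round(4)
E
python3 - <<'E'
from h import *
h=whit([(348,236),(407,236),(404,344),(347,344)],.075);v=h[1]+h[0]-h[2]-h[3]
print(h,h.mean(0),np.degrees(np.arctan2(v[1],v[0])))
print("case nearL corner",whit([(441,142)],.095))
print("leaf",whit([(104,104),(175,131),(141,267),(72,243)],.036))
d(*h.mean(0),.041,25.3)
E
```

```text
[[ 0.4469 -0.1483]
 [ 0.4627 -0.1814]
 [ 0.398  -0.2114]
 [ 0.3818 -0.1774]] [ 0.42235  -0.179625] 24.4805272570049
case nearL corner [[ 0.5175 -0.1731]]
leaf [[ 0.4516  0.0347]
 [ 0.4559 -0.0133]
 [ 0.3566 -0.0211]
 [ 0.352   0.029 ]]
slide [  1.   -0.2 130.3] turn [0.  0.  0.2]
```

```bash
python3 -m inch '[{"slide":[1,0,40],"turn":[0,0,0],"grip":0},{"slide":[1,0,80],"turn":[0,0,0],"grip":0},{"slide":[1,0,115],"turn":[0,0,0],"grip":0},{"slide":[1,0,130],"turn":[0,0,0],"grip":0},{"slide":[1,0,130],"turn":[0,0,0],"grip":0},{"slide":[1,0,130],"turn":[0,0,0],"grip":200},{"slide":[1,0,130],"turn":[0,0,0],"grip":200},{"slide":[1,0,130],"turn":[0,0,0],"grip":200},{"slide":[1,0,130],"turn":[0,0,0],"grip":200},{"slide":[1,0,130],"turn":[0,0,0],"grip":200}]' 20; python3 -m inch '[{"slide":[0,0,0],"turn":[0,0,0],"grip":200},{"slide":[0,0,-40],"turn":[0,0,0],"grip":200},{"slide":[0,0,-80],"turn":[0,0,0],"grip":200},{"slide":[0,0,-110],"turn":[0,0,0],"grip":200},{"slide":[0,0,-125],"turn":[0,0,0],"grip":200},{"slide":[0,0,-130],"turn":[0,0,0],"grip":200},{"slide":[0,0,-130],"turn":[0,0,0],"grip":200}]'
python3 -c "
from h import *
d(.560,-.122,.175,-4.8)"
```

```text
time_s: 2.08
eef_pos: [0.4231, -0.1809, 0.0424]
ee_rot: [0.001, 0.976, 0.219, 0.001]
wrist_force: [-0.1, -0.6, 0.5]
opening: 0.0579
grip_force: 0.0
time_s: 2.67
eef_pos: [0.4231, -0.1807, 0.1727]
ee_rot: [0.001, 0.976, 0.219, 0.001]
wrist_force: [-0.0, -0.5, 0.2]
opening: 0.0191
grip_force: 0.0
slide [148.8   5.5  -2. ] turn [ 0.1 -0.1 30.1]
```

```bash
python3 -m inch '[{"slide":[0,0,0],"turn":[0,0,0],"grip":70},{"slide":[0,0,0],"turn":[0,0,0],"grip":70},{"slide":[0,0,0],"turn":[0,0,0],"grip":70},{"slide":[0,0,0],"turn":[0,0,0],"grip":70},{"slide":[0,0,0],"turn":[0,0,0],"grip":70},{"slide":[0,0,0],"turn":[0,0,0],"grip":70},{"slide":[0,0,0],"turn":[0,0,0],"grip":70},{"slide":[0,0,0],"turn":[0,0,0],"grip":70}]'
python3 - <<'E'
from h import *
S=manip.sense();w=manip.snapshot("wrist")
cv2.imwrite("pics/w2.png",cv2.resize(w,None,fx=1.5,fy=1.5))
E
```

```text
time_s: 3.33
eef_pos: [0.4222, -0.1803, 0.1712]
ee_rot: [-0.0, 0.976, 0.219, -0.0]
wrist_force: [-0.2, 0.6, 0.7]
opening: 0.0633
grip_force: 0.0
```

View pics/w2.png

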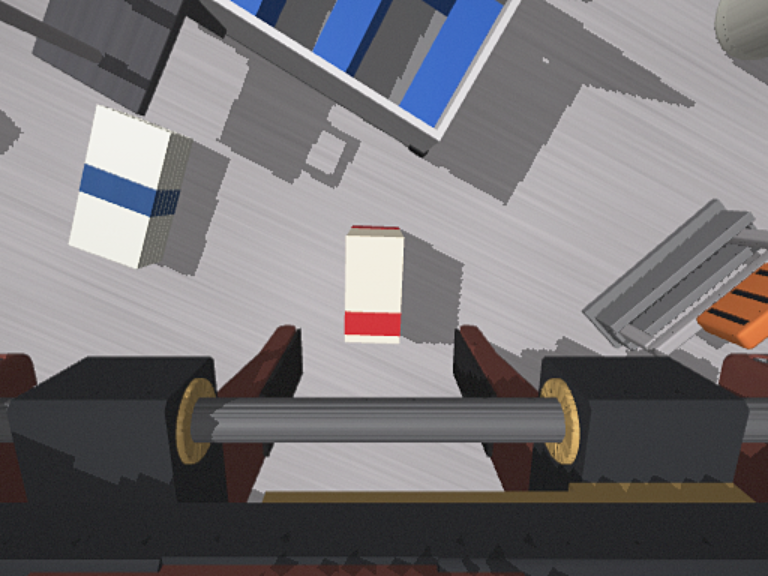

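```bash
python3 -m inch '[{"slide":[0,0,40],"turn":[0,0,0],"grip":75},{"slide":[0,0,80],"turn":[0,0,0],"grip":75},{"slide":[0,0,115],"turn":[0,0,0],"grip":75},{"slide":[0,0,130],"turn":[0,0,0],"grip":75},{"slide":[0,0,130],"turn":[0,0,0],"grip":200},{"slide":[0,0,130],"turn":[0,0,0],"grip":200},{"slide":[0,0,130],"turn":[0,0,0],"grip":200},{"slide":[0,0,130],"turn":[0,0,0],"grip":200},{"slide":[0,0,130],"turn":[0,0,0],"grip":200},{"slide":[0,0,130],"turn":[0,0,0],"grip":200}]' 20; python3 -m inch '[{"slide":[0,0,0],"turn":[0,0,0],"grip":200},{"slide":[0,0,0],"turn":[0,0,0],"grip":200},{"slide":[0,0,0],"turn":[0,0,0],"grip":200}]'
```

```text
time_s: 4.22
eef_pos: [0.4231, -0.1807, 0.0425]
ee_rot: [0.001, 0.976, 0.219, 0.001]
wrist_force: [-0.3, 0.3, 3.2]
opening: 0.0362
grip_force: 19.9
time_s: 4.47
eef_pos: [0.4227, -0.1802, 0.0419]
ee_rot: [0.0, 0.976, 0.219, 0.001]
wrist_force: [0.2, 3.7, 8.2]
opening: 0.0363
grip_force: 20.0
```

```bash
python3 -c "
from h import *
p=d(.4225,-.1800,.180,25.3);d(.571,-.129,.18,-4.8,*p)"
python3 -m inch '[{"slide":[0,0,-30],"turn":[0,0,0],"grip":200},{"slide":[0,0,-70],"turn":[0,0,0],"grip":200},{"slide":[0,0,-110],"turn":[0,0,0],"grip":200},{"slide":[0,0,-135],"turn":[0,0,0],"grip":200},{"slide":[0,0,-138],"turn":[0,0,0],"grip":200},{"slide":[0,0,-138],"turn":[0,0,0],"grip":200}]'
```

```text
slide [   0.    -0.2 -138.1] turn [ 0.  -0.1 -0. ]
slide [156.1  17.4   0. ] turn [ 0.   0.  30.1]
time_s: 4.97
eef_pos: [0.4234, -0.1812, 0.1808]
ee_rot: [0.002, 0.976, 0.219, 0.001]
wrist_force: [0.2, -0.0, -0.7]
opening: 0.0361
grip_force: 20.0
```

```bash
python3 -m inch '[{"slide":[25,3,0],"turn":[0,0,6],"grip":200},{"slide":[55,6,0],"turn":[0,0,12],"grip":200},{"slide":[90,10,0],"turn":[0,0,18],"grip":200},{"slide":[125,14,0],"turn":[0,0,24],"grip":200},{"slide":[148,17,0],"turn":[0,0,29],"grip":200},{"slide":[156,17,0],"turn":[0,0,30],"grip":200},{"slide":[156,17,0],"turn":[0,0,30],"grip":200},{"slide":[156,17,0],"turn":[0,0,30],"grip":200}]'
python3 - <<'E'
from h import *
import pickle
S=manip.sense();w=manip.snapshot("wrist");pickle.dump(S,open("S3.pkl","wb"));print(S["eef_pos"])
cv2.imwrite("pics/w3.png",cv2.resize(w,None,fx=1.5,fy=1.5))
E
```

```text
time_s: 5.63
eef_pos: [0.569, -0.1284, 0.1767]
ee_rot: [-0.001, 0.999, -0.04, -0.002]
wrist_force: [-0.7, 0.2, -1.4]
opening: 0.0359
grip_force: 20.0
[ 0.56899755 -0.128401    0.17672184]
```

View pics/w3.png

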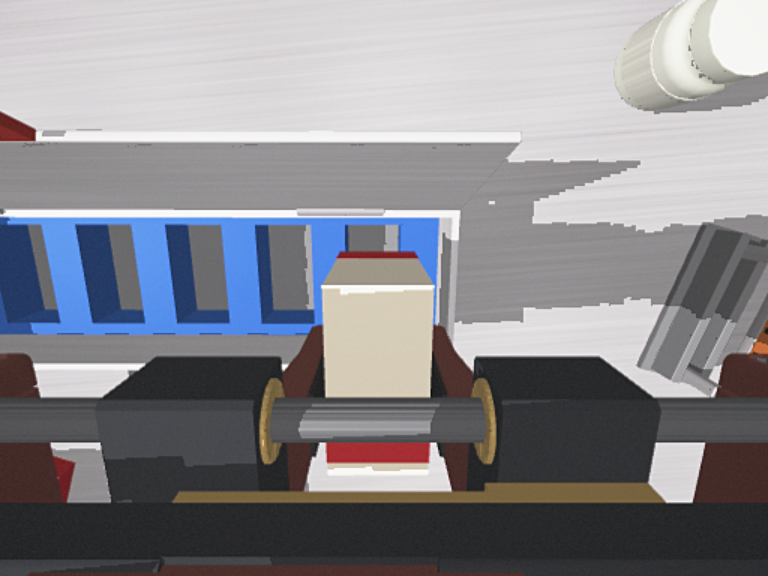

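```bash
python3 - <<'E'
from h import *
import pickle
S=pickle.load(open("S3.pkl","rb"))
for n,p in {1:[(256,225),(311,225),(316,323),(261,323)],2:[(166,225),(221,225),(229,323),(176,323)],3:[(77,225),(131,225),(145,322),(93,322)],}.items():
    h=whit(p,.041,S=S);print(n,h.mean(0),h.tolist())
print("p0 far mid",whit([(346,225),(400,225)],.041,S=S))
print("far rim outer R",whit([(461,211)],.095,S=S))
h=whit([(322,286),(434,286),(428,472),(325,472)],S["eef_pos"][2]+.034,S=S);print("carton",h.mean(0),h.tolist(),S["eef_pos"])
q=S["ee_rot"];print(R.from_quat([q[1],q[2],q[3],q[0]]).as_matrix().round(3))
E
```

```text
1 [ 0.57735 -0.06255] [[0.6154, -0.0461], [0.6123, -0.0851], [0.5392, -0.0802], [0.5425, -0.0388]]
2 [0.582475 0.001725] [[0.6205, 0.0177], [0.6174, -0.0213], [0.5444, -0.0147], [0.5476, 0.0252]]
3 [0.58785  0.064825] [[0.6255, 0.0809], [0.6224, 0.0426], [0.5502, 0.0483], [0.5533, 0.0875]]
p0 far mid [[ 0.6103 -0.1099]
 [ 0.6073 -0.1481]]
far rim outer R [[ 0.6174 -0.1812]]
carton [ 0.570475 -0.129125] [[0.6058, -0.1144], [0.603, -0.1497], [0.5351, -0.1445], [0.538, -0.1079]] [ 0.56899755 -0.128401    0.17672184]
[[ 0.997 -0.08  -0.005]
 [-0.08  -0.997  0.001]
 [-0.005 -0.001 -1.   ]]
```

```bash
python3 -c "
from h import *
d(.5705,-.1253,.092,-4.7)"
```

```text
slide [ 2.  -3.4 85.2] turn [-0.   0.2  0.1]
```

```bash
python3 -m inch '[{"slide":[2,-3,0],"turn":[0,0,0],"grip":200},{"slide":[2,-3,25],"turn":[0,0.2,0],"grip":200},{"slide":[2,-3,55],"turn":[0,0.2,0],"grip":200},{"slide":[2,-3,80],"turn":[0,0.2,0],"grip":200},{"slide":[2,-3,85],"turn":[0,0.2,0],"grip":200},{"slide":[2,-3,85],"turn":[0,0.2,0],"grip":200}]'; python3 -m inch '[{"slide":[0,0,5],"turn":[0,0,0],"grip":200},{"slide":[0,0,10],"turn":[0,0,0],"grip":200},{"slide":[0,0,15],"turn":[0,0,0],"grip":200},{"slide":[0,0,18],"turn":[0,0,0],"grip":200}]'
```

```text
time_s: 6.18
eef_pos: [0.5704, -0.1258, 0.0927]
ee_rot: [-0.001, 0.999, -0.041, -0.001]
wrist_force: [0.2, -0.6, -0.4]
opening: 0.0362
grip_force: 20.0
time_s: 6.52
eef_pos: [0.5727, -0.1264, 0.078]
ee_rot: [0.0, 0.999, -0.041, 0.002]
wrist_force: [-8.0, -0.0, 18.5]
opening: 0.0356
grip_force: 20.0
```

```bash
python3 -c "
from h import *
S=manip.sense();print(S['wrist_torque'],S['wrist_force'])"
python3 -m inch '[{"slide":[0,0,-6],"turn":[0,0,0],"grip":200},{"slide":[0,0,-12],"turn":[0,0,0],"grip":200},{"slide":[0,0,-12],"turn":[0,0,0],"grip":200},{"slide":[0,0,-12],"turn":[0,0,0],"grip":200}]'
python3 - <<'E'
from h import *
import pickle
S=manip.sense();w=manip.snapshot("wrist");pickle.dump(S,open("S4.pkl","wb"))
cv2.imwrite("pics/w4.png",cv2.resize(w[100:340,150:350],None,fx=2.5,fy=2.5))
E
```

```text
[0.09337121 1.06627099 0.00349792] [-7.98044175e+00 -4.92728192e-03  1.84756320e+01]
time_s: 6.85
eef_pos: [0.5737, -0.1264, 0.0893]
ee_rot: [0.0, 0.999, -0.041, 0.003]
wrist_force: [0.1, -0.1, 0.3]
opening: 0.0361
grip_force: 20.0
```

View pics/w4.png

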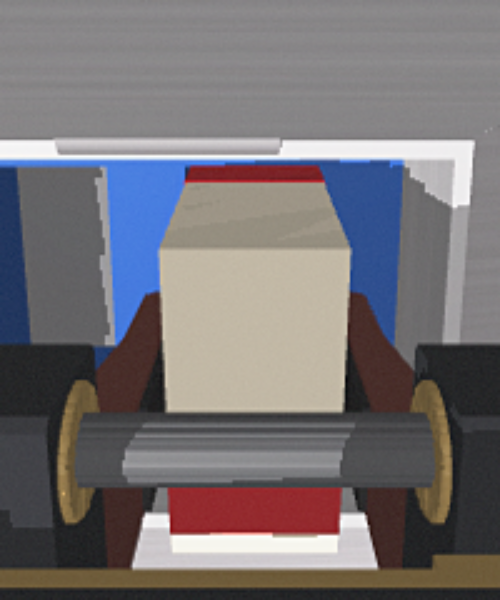

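```bash
python3 - <<'E'
from h import *
import pickle
S=pickle.load(open("S4.pkl","rb"));z=S["eef_pos"][2];print(S["eef_pos"])
f=lambda p:[(150+u/2.5,100+v/2.5) for u,v in p]
print("bottom far",whit(f([(187,166),(322,166)]),z-.041,1,S).tolist(),"top far",whit(f([(161,248),(350,248)]),z+.034,1,S).tolist(),"top near",whit(f([(171,552),(338,552)]),z+.034,1,S).tolist())
print("rim far inner",whit(f([(30,160),(400,160)]),.095,1,S).tolist(),"pocket1 far R",whit(f([(100,168)]),.041,1,S))
q=S["ee_rot"];print(R.from_quat([q[1],q[2],q[3],q[0]]).as_matrix().round(4))
E
```

```text
[ 0.57373973 -0.12643256  0.08927962]
bottom far [[0.6116, -0.1103], [0.6084, -0.1501]] top far [[0.606, -0.1118], [0.603, -0.1479]] top near [[0.5388, -0.1064], [0.5359, -0.1421]]
rim far inner [[0.6218, -0.08], [0.615, -0.1636]] pocket1 far R [[ 0.6122 -0.083 ]]
[[ 9.966e-01 -8.180e-02  5.600e-03]
 [-8.180e-02 -9.967e-01 -9.000e-04]
 [ 5.700e-03  4.000e-04 -1.000e+00]]
```

```bash
python3 - <<'E'
from h import *
import pickle
S=pickle.load(open("S3.pkl","rb"));z=S["eef_pos"][2]
print("before: bottom far",whit([(339,252),(417,252)],z-.041,S=S).tolist())
# redo rotations about TCP pivot: predicted positions after tool turn of -t about tool y
E
```

```text
before: bottom far [[0.6052, -0.113], [0.6022, -0.1512]]
```

```bash
python3 -m inch '[{"slide":[0,-1,0],"turn":[0,-2,0],"grip":200},{"slide":[0,-1,0],"turn":[0,-4.2,0],"grip":200},{"slide":[0,-1,0],"turn":[0,-4.2,0],"grip":200},{"slide":[0,-1,0],"turn":[0,-4.2,0],"grip":200}]'
python3 - <<'E'
from h import *
import pickle
S=manip.sense();w=manip.snapshot("wrist");pickle.dump(S,open("S5.pkl","wb"))
print(S["eef_pos"],S["ee_rot"])
a=cv2.resize(w[100:340,150:350],None,fx=2.5,fy=2.5);b=cv2.resize(manip.snapshot("side")[180:270,180:290],(730,600))[:, :290]
cv2.imwrite("pics/w5.png",a)
E
```

```text
time_s: 7.23
eef_pos: [0.5735, -0.1252, 0.0879]
ee_rot: [-0.001, 0.999, -0.041, -0.034]
wrist_force: [-0.4, 0.6, -0.7]
opening: 0.0356
grip_force: 20.0
[ 0.57345879 -0.12516651  0.08794249] [-0.00147245  0.99857574 -0.04073472 -0.03442378]
```

View pics/w5.png

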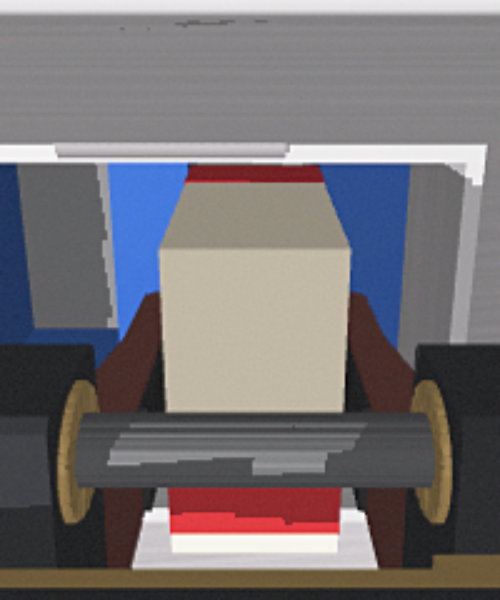

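```bash
cat >> h.py <<'E'
def row(X,Z):  # tool-frame point (x,z)-> wrist native row
    c=manip.camera_info("wrist");M=np.linalg.inv(c["mount"]);p=M@[X,0,Z,1];return c["fy"]*p[1]/p[2]+c["cy"]
from scipy.optimize import least_squares
def fit(rows,band=None):
    """rows: top far, top near, band boundary on far face. returns x,z(top centre),pitch deg (+ = bottom toward +tool x), band"""
    def pts(p):
        x,zt,t,b=p;c,s=np.cos(t),np.sin(t)
        return [(x+c*a+s*h,zt-s*a+c*h) for a,h in [(.035,0),(-.035,0),(.035,.075-b)]]
    if band is None: f=lambda p:np.array([row(*q) for q in pts([p[0],p[1],0,p[2]])])-rows;r=least_squares(f,[0,-.033,.012],x_scale=.01)
    else: f=lambda p:np.array([row(*q) for q in pts([*p,band])])-rows;r=least_squares(f,[0,-.033,0],x_scale=.01)
    return r.x,r.cost
E
python3 - <<'E'
from h import *
a,c=fit([190.7,314.7,172.7]);print(a,c)
b,c=fit([199.2,320.8,172.8],a[2]);print(b,np.degrees(b[2]),c)
t=b[2];print("bottom centre tool x,z",b[0]+np.sin(t)*.075,b[1]+np.cos(t)*.075)
E
```

```text
[-0.0005325  -0.03008544  0.02127854] 1.6155871338926322e-27
[-0.00300532 -0.03431578  0.06691709] 3.8340669679170394 4.524047871682843e-24
bottom centre tool x,z 0.0020097130718865056 0.040516364007153124
```

```bash
python3 -c "
from h import *
S=manip.sense();q=S['ee_rot'];Rc=R.from_quat([q[1],q[2],q[3],q[0]]);print(Rc.inv().apply([0,0,-20]),Rc.inv().apply([-.5,0,0]))"
```

```text
[1.39476333e+00 6.11926519e-03 1.99513057e+01] [-0.49711745  0.0408333   0.03474015]
```

```bash
python3 -m inch '[{"slide":[0,0,3],"turn":[0,0,0],"grip":200},{"slide":[0,0,6],"turn":[0,0,0],"grip":200},{"slide":[0.2,0,9],"turn":[0,0,0],"grip":200},{"slide":[0.4,0,12],"turn":[0,0,0],"grip":200}]'; python3 -c "
from h import *
S=manip.sense();print(S['wrist_torque'],S['wrist_force'],S['eef_pos'])"
```

```text
time_s: 7.67
eef_pos: [0.5721, -0.1251, 0.0759]
ee_rot: [-0.002, 0.999, -0.041, -0.035]
wrist_force: [0.6, 0.1, -0.7]
opening: 0.036
grip_force: 20.0
[ 0.00939401 -0.03413843  0.01775782] [ 0.64269837  0.08715074 -0.68551661] [ 0.57210291 -0.12506687  0.07591911]
```

```bash
python3 -m inch '[{"slide":[0.3,0,4],"turn":[0,0,0],"grip":200},{"slide":[0.6,0,8],"turn":[0,0,0],"grip":200},{"slide":[0.8,0,12],"turn":[0,0,0],"grip":200},{"slide":[1.1,0,16],"turn":[0,0,0],"grip":200},{"slide":[1.4,0,20],"turn":[0,0,0],"grip":200},{"slide":[1.7,0,24],"turn":[0,0,0],"grip":200},{"slide":[1.9,0,27],"turn":[0,0,0],"grip":200},{"slide":[2,0,29],"turn":[0,0,0],"grip":200}]'; python3 -m inch '[{"slide":[0,0,1],"turn":[0,0,0],"grip":200},{"slide":[0,0,2],"turn":[0,0,0],"grip":200},{"slide":[0,0,2],"turn":[0,0,0],"grip":200}]'
```

```text
time_s: 8.33
eef_pos: [0.5722, -0.125, 0.0467]
ee_rot: [-0.002, 0.999, -0.041, -0.035]
wrist_force: [0.3, -0.4, -0.9]
opening: 0.0359
grip_force: 20.0
time_s: 8.58
eef_pos: [0.5723, -0.1251, 0.0453]
ee_rot: [-0.001, 0.999, -0.041, -0.035]
wrist_force: [0.3, 0.4, 0.0]
opening: 0.0356
grip_force: 20.0
```

```bash
python3 -m inch '[{"slide":[0,0,0],"turn":[0,0,0],"grip":95},{"slide":[0,0,0],"turn":[0,0,0],"grip":95},{"slide":[0,0,0],"turn":[0,0,0],"grip":95},{"slide":[0,0,-10],"turn":[0,0,0],"grip":95},{"slide":[-1,0,-40],"turn":[0,0,0],"grip":95},{"slide":[-3,0,-80],"turn":[0,2,0],"grip":85},{"slide":[-6,0,-120],"turn":[0,4,0],"grip":80},{"slide":[-6,0,-150],"turn":[0,4,0],"grip":75}]'
python3 - <<'E'
from h import *
d(.385,.199,.18,-26)
blobs()
E
```

```text
time_s: 9.25
eef_pos: [0.5763, -0.1254, 0.1991]
ee_rot: [0.0, 0.999, -0.041, 0.002]
wrist_force: [0.4, -1.2, -0.8]
opening: 0.0613
grip_force: 0.0
slide [-217.2 -307.7   18.3] turn [-0.  -0.2 21.3]
blob [351. 190.] 586
blob [205. 191.] 338
blob [393. 206.] 365
blob [394. 249.] 448
blob [367. 322.] 169
```

```bash
python3 -m inch '[{"slide":[-20,-29,-15],"turn":[0,0,3],"grip":75},{"slide":[-42,-60,-20],"turn":[0,0,6],"grip":75},{"slide":[-65,-92,-20],"turn":[0,0,9],"grip":75},{"slide":[-88,-125,-20],"turn":[0,0,12],"grip":75},{"slide":[-111,-158,-20],"turn":[0,0,15],"grip":75},{"slide":[-134,-190,-15],"turn":[0,0,18],"grip":75},{"slide":[-157,-222,-5],"turn":[0,0,21],"grip":75},{"slide":[-180,-255,5],"turn":[0,0,21],"grip":75},{"slide":[-203,-287,14],"turn":[0,0,21],"grip":75},{"slide":[-217,-308,18],"turn":[0,0,21],"grip":75}]'; python3 -m inch '[{"slide":[0,0,0],"turn":[0,0,0],"grip":75},{"slide":[0,0,0],"turn":[0,0,0],"grip":75}]'
cat >> h.py <<'E'
def wcart():
    "cream top of the carton nearest the image middle in wrist picture -> centre, yaw at z .075"
    S=manip.sense();w=manip.snapshot("wrist").astype(int);b,g,r=w[...,0],w[...,1],w[...,2]
    m=((r>150)&(r-b>8)|(r>120)&(r-g>80)).astype(np.uint8);m[260:]=0
    m=cv2.morphologyEx(m,cv2.MORPH_CLOSE,np.ones((5,5),np.uint8))
    cs=[c for c in cv2.findContours(m,0,2)[0] if cv2.contourArea(c)>800]
    for c in cs:
        q=cv2.minAreaRect(c);bx=cv2.boxPoints(q);h=whit(bx,.075,1,S);e=np.roll(h,-1,0)-h;l=np.linalg.norm(e,axis=1)
        v=e[int(np.argmax(l[:2]))];print("cart",np.round(q[0],0),h.mean(0).round(4),"yaw",(np.degrees(np.arctan2(v[1],v[0]))).round(1),l[:2].round(4))
    return w.astype(np.uint8),S
E
python3 - <<'E'
from h import *
import pickle
w,S=wcart();print(S["eef_pos"]);pickle.dump(S,open("S6.pkl","wb"))
cv2.imwrite("pics/w6.png",cv2.resize(w,None,fx=1.5,fy=1.5))
E
```

```text
time_s: 10.13
eef_pos: [0.3826, 0.2012, 0.177]
ee_rot: [-0.0, 0.975, -0.222, -0.001]
wrist_force: [0.6, 0.2, -0.7]
opening: 0.0622
grip_force: 0.0
time_s: 10.3
eef_pos: [0.3851, 0.2, 0.1777]
ee_rot: [0.0, 0.975, -0.221, 0.0]
wrist_force: [0.3, -0.4, -0.3]
opening: 0.0619
grip_force: 0.0
cart [141. 224.] [0.404  0.3145] yaw 176.1 [0.038 0.07 ]
cart [251. 194.] [0.3843 0.2002] yaw 155.5 [0.0363 0.0711]
cart [ 46. 139.] [0.515  0.3507] yaw 177.9 [0.0367 0.0723]
cart [419. 119.] [0.3824 0.0293] yaw -85.7 [0.0457 0.0343]
[0.38508804 0.20000345 0.17765196]
```

View pics/w6.png

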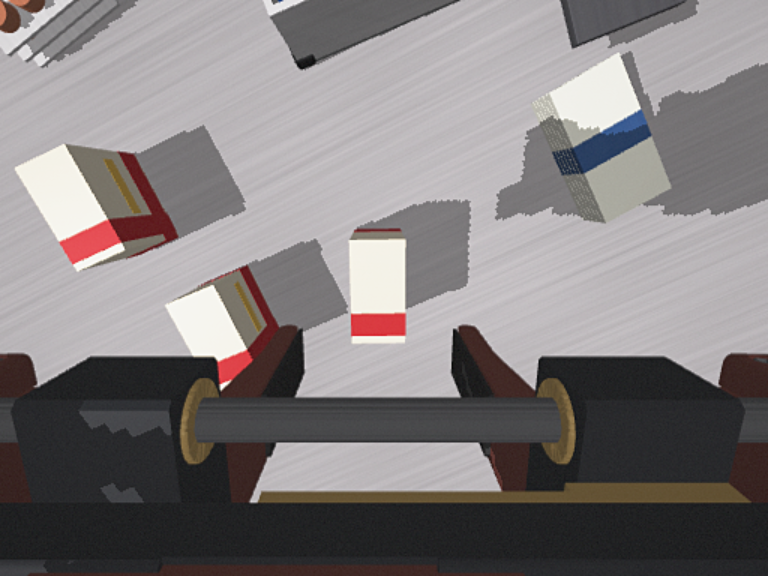

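```bash
python3 -m inch '[{"slide":[-1,0,40],"turn":[0,0,0],"grip":75},{"slide":[-1,0,80],"turn":[0,0,0],"grip":75},{"slide":[-1,0,118],"turn":[0,0,0],"grip":75},{"slide":[-1,0,136],"turn":[0,0,0],"grip":75},{"slide":[-1,0,136],"turn":[0,0,0],"grip":200},{"slide":[-1,0,136],"turn":[0,0,0],"grip":200},{"slide":[-1,0,136],"turn":[0,0,0],"grip":200},{"slide":[-1,0,136],"turn":[0,0,0],"grip":200},{"slide":[-1,0,136],"turn":[0,0,0],"grip":200},{"slide":[-1,0,136],"turn":[0,0,0],"grip":200}]' 25; python3 -m inch '[{"slide":[0,0,0],"turn":[0,0,0],"grip":200},{"slide":[0,0,0],"turn":[0,0,0],"grip":200},{"slide":[0,0,-20],"turn":[0,0,0],"grip":200},{"slide":[0,0,-60],"turn":[0,0,0],"grip":200},{"slide":[0,0,-100],"turn":[0,0,0],"grip":200},{"slide":[0,0,-130],"turn":[0,0,0],"grip":200},{"slide":[0,0,-138],"turn":[0,0,0],"grip":200},{"slide":[0,0,-138],"turn":[0,0,0],"grip":200}]'
python3 - <<'E'
from h import *
d(.593,.129,.18,-4.7)
E
```

```text
time_s: 11.18
eef_pos: [0.3865, 0.1999, 0.0428]
ee_rot: [-0.001, 0.975, -0.222, 0.002]
wrist_force: [1.0, -2.2, 8.8]
opening: 0.0359
grip_force: 24.9
time_s: 11.85
eef_pos: [0.3867, 0.2005, 0.1822]
ee_rot: [-0.002, 0.975, -0.222, 0.003]
wrist_force: [-0.3, 0.6, -0.9]
opening: 0.0359
grip_force: 24.9
slide [216.9 -24.9   3.4] turn [ -0.2  -0.3 -21. ]
```

```bash
python3 -m inch '[{"slide":[30,-3,0],"turn":[0,0,-3],"grip":200},{"slide":[65,-7,0],"turn":[0,0,-6],"grip":200},{"slide":[100,-11,0],"turn":[0,0,-10],"grip":200},{"slide":[135,-15,0],"turn":[0,0,-14],"grip":200},{"slide":[170,-19,0],"turn":[0,0,-18],"grip":200},{"slide":[200,-23,0],"turn":[0,0,-21],"grip":200},{"slide":[215,-25,0],"turn":[0,0,-21],"grip":200},{"slide":[219,-25,0],"turn":[0,0,-21],"grip":200},{"slide":[219,-25,0],"turn":[0,0,-21],"grip":200},{"slide":[219,-25,0],"turn":[0,0,-21],"grip":200}]'
cat >> h.py <<'E'
def held():
    S=manip.sense();w=manip.snapshot("wrist").astype(int);b,g,r=[w[:,240:262,i].mean(1) for i in range(3)]
    red=(r-g>50)
    e=np.flatnonzero(np.diff(red.astype(int)));print("red edges rows",e,S["eef_pos"])
    print("profile",[(i,int(r[i]),int(g[i]),int(b[i])) for i in range(150,216,2)])
E
python3 - <<'E'
from h import *
held();d(.595,.129,.092,-4.7)
E
```

```text
time_s: 12.68
eef_pos: [0.5907, 0.1274, 0.1776]
ee_rot: [0.0, 0.999, -0.041, -0.002]
wrist_force: [-0.4, -0.1, -1.3]
opening: 0.0358
grip_force: 24.9
red edges rows [170 176 294 311] [0.59072    0.12739131 0.17755678]
profile [(150, 88, 122, 190), (152, 113, 111, 109), (154, 112, 111, 113), (156, 112, 111, 113), (158, 112, 111, 112), (160, 111, 111, 114), (162, 111, 111, 113), (164, 110, 111, 113), (166, 111, 112, 113), (168, 111, 110, 114), (170, 109, 119, 122), (172, 126, 34, 38), (174, 121, 32, 37), (176, 181, 128, 118), (178, 159, 154, 139), (180, 160, 152, 137), (182, 160, 152, 137), (184, 159, 152, 137), (186, 160, 152, 137), (188, 160, 152, 138), (190, 159, 152, 137), (192, 160, 152, 137), (194, 150, 143, 129), (196, 219, 212, 190), (198, 216, 208, 187), (200, 216, 208, 187), (202, 216, 207, 186), (204, 216, 207, 186), (206, 216, 207, 186), (208, 216, 207, 187), (210, 216, 207, 186), (212, 216, 207, 186), (214, 216, 208, 187)]
slide [ 4.5 -1.8 86. ] turn [0.  0.2 0. ]
```

```bash
python3 -m inch '[{"slide":[4,-2,0],"turn":[0,0,0],"grip":200},{"slide":[4.5,-2,30],"turn":[0,0.2,0],"grip":200},{"slide":[4.5,-2,60],"turn":[0,0.2,0],"grip":200},{"slide":[4.5,-2,82],"turn":[0,0.2,0],"grip":200},{"slide":[4.5,-2,86],"turn":[0,0.2,0],"grip":200},{"slide":[4.5,-2,86],"turn":[0,0.2,0],"grip":200}]'; python3 -m inch '[{"slide":[0,0,3],"turn":[0,0,0],"grip":200},{"slide":[0,0,6],"turn":[0,0,0],"grip":200},{"slide":[0,0,9],"turn":[0,0,0],"grip":200},{"slide":[0,0,12],"turn":[0,0,0],"grip":200}]'
```

```text
time_s: 13.23
eef_pos: [0.5956, 0.1293, 0.0921]
ee_rot: [0.0, 0.999, -0.041, -0.0]
wrist_force: [0.4, 0.4, -1.1]
opening: 0.0361
grip_force: 24.9
time_s: 13.57
eef_pos: [0.5983, 0.1291, 0.0827]
ee_rot: [-0.0, 0.999, -0.041, 0.003]
wrist_force: [-7.2, -0.3, 22.4]
opening: 0.0359
grip_force: 25.0
```

```bash
python3 -c "
from h import *
S=manip.sense();print(S['wrist_torque'],S['wrist_force'])
cv2.imwrite('pics/s7.png',cv2.resize(manip.snapshot('side')[195:275,175:295],None,fx=6.6,fy=6.6,interpolation=cv2.INTER_CUBIC))"
python3 -m inch '[{"slide":[0,0,-6],"turn":[0,0,0],"grip":200},{"slide":[0,0,-14],"turn":[0,0,0],"grip":200},{"slide":[0,0,-14],"turn":[0,0,0],"grip":200},{"slide":[0,0,-14],"turn":[0,0,0],"grip":200}]'
python3 - <<'E'
from h import *
held()
E
```

```text
[ 0.04443503  0.92200263 -0.01048574] [-7.18115949 -0.2958247  22.44996105]
time_s: 13.95
eef_pos: [0.5984, 0.129, 0.0963]
ee_rot: [-0.0, 0.999, -0.041, 0.003]
wrist_force: [-0.4, 0.0, -1.7]
opening: 0.036
grip_force: 25.0
red edges rows [170 175 294 312] [0.59844851 0.12897192 0.09631964]
profile [(150, 134, 133, 134), (152, 133, 131, 133), (154, 133, 131, 133), (156, 134, 133, 134), (158, 131, 129, 132), (160, 147, 145, 146), (162, 209, 203, 207), (164, 182, 178, 181), (166, 152, 148, 149), (168, 152, 172, 216), (170, 96, 83, 94), (172, 113, 30, 32), (174, 108, 30, 34), (176, 160, 115, 106), (178, 144, 140, 126), (180, 144, 137, 124), (182, 145, 138, 125), (184, 145, 138, 124), (186, 145, 138, 125), (188, 144, 137, 124), (190, 145, 138, 125), (192, 145, 138, 125), (194, 144, 138, 124), (196, 151, 145, 130), (198, 198, 188, 169), (200, 195, 186, 168), (202, 194, 186, 168), (204, 195, 187, 168), (206, 194, 186, 167), (208, 195, 187, 168), (210, 195, 186, 168), (212, 195, 186, 168), (214, 195, 186, 168)]
```

View pics/s7.png

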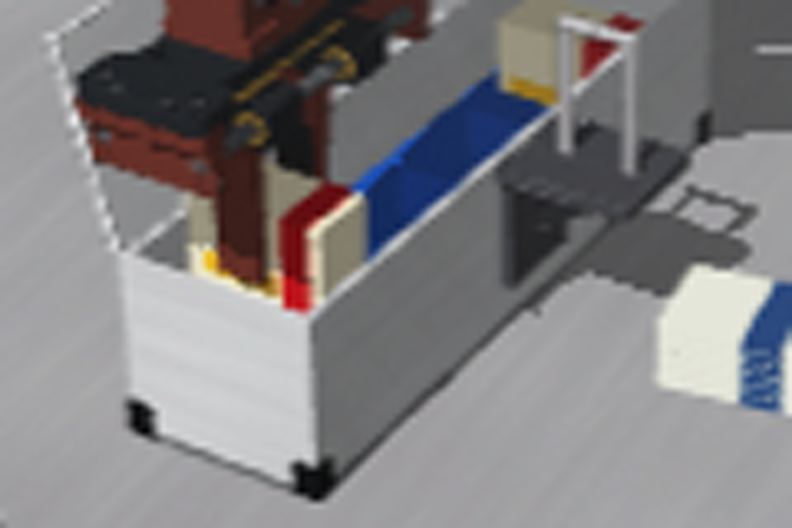

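```bash
python3 -m inch '[{"slide":[-2,0,0],"turn":[0,-0.4,0],"grip":200},{"slide":[-4,0,3],"turn":[0,-1,0],"grip":200},{"slide":[-4,0,6],"turn":[0,-1,0],"grip":200},{"slide":[-4,0,8],"turn":[0,-1,0],"grip":200},{"slide":[-4,0,8],"turn":[0,-1,0],"grip":200}]'
```

```text
time_s: 14.42
eef_pos: [0.5931, 0.1291, 0.0863]
ee_rot: [-0.0, 0.999, -0.041, -0.008]
wrist_force: [-0.2, 0.2, -1.0]
opening: 0.0359
grip_force: 25.0
```

```bash
python3 -m inch '[{"slide":[1,0,0],"turn":[0,0,0],"grip":200},{"slide":[1.2,0,3],"turn":[0,0,0],"grip":200},{"slide":[1.2,0,6],"turn":[0,0,0],"grip":200},{"slide":[1.2,0,8],"turn":[0,0,0],"grip":200}]'; python3 -c "
from h import *
S=manip.sense();print(S['wrist_torque'])"
```

```text
time_s: 14.75
eef_pos: [0.5947, 0.1291, 0.0789]
ee_rot: [-0.0, 0.999, -0.041, -0.007]
wrist_force: [-0.5, 0.6, -2.1]
opening: 0.0357
grip_force: 25.0
[ 0.02367873 -0.06656974  0.02274676]
```

```bash
python3 -m inch '[{"slide":[0,0,3],"turn":[0,0,0],"grip":200},{"slide":[0,0,6],"turn":[0,0,0],"grip":200},{"slide":[0,0,9],"turn":[0,0,0],"grip":200}]'; python3 -m inch '[{"slide":[0,0,4],"turn":[0,0,0],"grip":200},{"slide":[0,0,8],"turn":[0,0,0],"grip":200},{"slide":[0,0,12],"turn":[0,0,0],"grip":200},{"slide":[0,0,16],"turn":[0,0,0],"grip":200},{"slide":[0,0,20],"turn":[0,0,0],"grip":200},{"slide":[0,0,22],"turn":[0,0,0],"grip":200},{"slide":[0,0,22],"turn":[0,0,0],"grip":200}]'
```

```text
time_s: 15.0
eef_pos: [0.5945, 0.1291, 0.07]
ee_rot: [-0.0, 0.999, -0.041, -0.007]
wrist_force: [0.7, 0.0, -1.6]
opening: 0.0363
grip_force: 25.0
time_s: 15.58
eef_pos: [0.5941, 0.1292, 0.0478]
ee_rot: [-0.0, 0.999, -0.041, -0.007]
wrist_force: [0.5, 0.2, -1.3]
opening: 0.0357
grip_force: 25.0
```

```bash
python3 -m inch '[{"slide":[0,0,1],"turn":[0,0,0],"grip":200},{"slide":[0,0,1],"turn":[0,0,0],"grip":95},{"slide":[0,0,1],"turn":[0,0,0],"grip":95},{"slide":[0,0,0],"turn":[0,0,0],"grip":95},{"slide":[0,0,-10],"turn":[0,0,0],"grip":95},{"slide":[0,0,-40],"turn":[0,0,0],"grip":95},{"slide":[0,0,-80],"turn":[0,0.5,0],"grip":85},{"slide":[0,0,-115],"turn":[0,0.9,0],"grip":80},{"slide":[0,0,-130],"turn":[0,0.9,0],"grip":75}]'
python3 - <<'E'
from h import *
d(.404,.3145,.177,-3)
blobs()
E
```

```text
time_s: 16.33
eef_pos: [0.5986, 0.1294, 0.1842]
ee_rot: [-0.001, 0.999, -0.041, 0.005]
wrist_force: [0.0, 0.8, 0.1]
opening: 0.0612
grip_force: 0.0
slide [-209.1 -168.6    5.5] turn [-0.1 -0.5 -1.7]
blob [121. 138.] 158
blob [393. 206.] 370
blob [294. 234.] 317
blob [394. 249.] 451
```

```bash
python3 -m inch '[{"slide":[-28,-22,0],"turn":[0,0,0],"grip":75},{"slide":[-58,-46,0],"turn":[0,-0.5,-1],"grip":75},{"slide":[-88,-70,0],"turn":[0,-0.5,-1.7],"grip":75},{"slide":[-118,-95,2],"turn":[0,-0.5,-1.7],"grip":75},{"slide":[-148,-119,4],"turn":[0,-0.5,-1.7],"grip":75},{"slide":[-178,-143,5],"turn":[0,-0.5,-1.7],"grip":75},{"slide":[-200,-161,5],"turn":[0,-0.5,-1.7],"grip":75},{"slide":[-209,-169,5],"turn":[0,-0.5,-1.7],"grip":75},{"slide":[-209,-169,5],"turn":[0,-0.5,-1.7],"grip":75},{"slide":[-209,-169,5],"turn":[0,-0.5,-1.7],"grip":75}]'
python3 - <<'E'
from h import *
w,S=wcart()
E
```

```text
time_s: 17.22
eef_pos: [0.402, 0.3145, 0.173]
ee_rot: [0.0, 1.0, -0.025, -0.003]
wrist_force: [0.7, 0.3, 1.2]
opening: 0.0622
grip_force: 0.0
cart [251. 194.] [0.4016 0.3144] yaw 178.1 [0.0356 0.0699]
cart [204.  70.] [0.5143 0.3497] yaw 176.0 [0.0401 0.0725]
```

```bash
python3 -m inch '[{"slide":[0,0,40],"turn":[0,0,-1],"grip":75},{"slide":[-1,0,80],"turn":[0,0,-1],"grip":75},{"slide":[-1,0,115],"turn":[0,0,-1],"grip":75},{"slide":[-1,0,131],"turn":[0,0,-1],"grip":75},{"slide":[-1,0,131],"turn":[0,0,-1],"grip":200},{"slide":[-1,0,131],"turn":[0,0,-1],"grip":200},{"slide":[-1,0,131],"turn":[0,0,-1],"grip":200},{"slide":[-1,0,131],"turn":[0,0,-1],"grip":200},{"slide":[-1,0,131],"turn":[0,0,-1],"grip":200},{"slide":[-1,0,131],"turn":[0,0,-1],"grip":200}]' 25; python3 -m inch '[{"slide":[0,0,0],"turn":[0,0,0],"grip":200},{"slide":[0,0,0],"turn":[0,0,0],"grip":200},{"slide":[0,0,-20],"turn":[0,0,0],"grip":200},{"slide":[0,0,-60],"turn":[0,0,0],"grip":200},{"slide":[0,0,-100],"turn":[0,0,0],"grip":200},{"slide":[0,0,-130],"turn":[0,0,0],"grip":200},{"slide":[0,0,-138],"turn":[0,0,0],"grip":200},{"slide":[0,0,-138],"turn":[0,0,0],"grip":200}]'
python3 - <<'E'
from h import *
p=d(.55,.20,.18,-4.7)
d(.588,.066,.18,-4.7)
E
```

```text
time_s: 18.1
eef_pos: [0.4014, 0.3153, 0.0435]
ee_rot: [-0.001, 1.0, -0.017, -0.002]
wrist_force: [1.3, -2.1, 5.7]
opening: 0.0359
grip_force: 24.9
time_s: 18.77
eef_pos: [0.4023, 0.3157, 0.1829]
ee_rot: [-0.002, 1.0, -0.017, -0.001]
wrist_force: [0.7, 0.8, -1.5]
opening: 0.0361
grip_force: 24.9
slide [151.6 110.6   2.2] turn [-0.2  0.1  2.7]
slide [194.2 243.2   1.6] turn [-0.2  0.1  2.7]
```

```bash
python3 -m inch '[{"slide":[22,27,0],"turn":[0,0,1],"grip":200},{"slide":[46,57,0],"turn":[0,0,2],"grip":200},{"slide":[70,87,0],"turn":[0,0,2.7],"grip":200},{"slide":[94,117,0],"turn":[0,0,2.7],"grip":200},{"slide":[118,147,0],"turn":[0,0,2.7],"grip":200},{"slide":[142,177,0],"turn":[0,0,2.7],"grip":200},{"slide":[166,207,0],"turn":[0,0,2.7],"grip":200},{"slide":[185,231,1],"turn":[0,0,2.7],"grip":200},{"slide":[193,243,1],"turn":[0,0,2.7],"grip":200},{"slide":[193,244,1],"turn":[0,0,2.7],"grip":200}]'; python3 -m inch '[{"slide":[0,0,0],"turn":[0,0,0],"grip":200},{"slide":[0,0,0],"turn":[0,0,0],"grip":200}]'
python3 - <<'E'
from h import *
held();d(.587,.0655,.088,-4.7)
E
```

```text
time_s: 19.6
eef_pos: [0.5855, 0.0615, 0.1753]
ee_rot: [0.0, 0.999, -0.042, -0.005]
wrist_force: [-0.0, 0.0, -0.7]
opening: 0.0362
grip_force: 24.9
time_s: 19.77
eef_pos: [0.5832, 0.0651, 0.1763]
ee_rot: [-0.0, 0.999, -0.041, -0.005]
wrist_force: [-0.1, 0.2, 0.1]
opening: 0.0361
grip_force: 24.9
red edges rows [166 171 294 306] [0.58318575 0.06510696 0.17631495]
profile [(150, 108, 107, 108), (152, 108, 107, 109), (154, 107, 106, 108), (156, 107, 107, 108), (158, 106, 107, 109), (160, 106, 106, 108), (162, 106, 107, 109), (164, 107, 107, 109), (166, 104, 113, 116), (168, 121, 34, 38), (170, 118, 31, 36), (172, 155, 138, 126), (174, 153, 148, 134), (176, 153, 147, 133), (178, 153, 147, 133), (180, 154, 148, 133), (182, 154, 147, 133), (184, 154, 148, 133), (186, 153, 147, 133), (188, 151, 144, 130), (190, 253, 252, 244), (192, 249, 249, 247), (194, 208, 197, 176), (196, 209, 199, 179), (198, 209, 199, 179), (200, 209, 199, 179), (202, 210, 199, 179), (204, 209, 199, 179), (206, 209, 199, 179), (208, 209, 199, 179), (210, 209, 199, 179), (212, 208, 199, 179), (214, 208, 200, 180)]
slide [ 4.5 -0.3 88.6] turn [-0.   0.5  0.1]
```

```bash
python3 -m inch '[{"slide":[4,0,0],"turn":[0,0,0],"grip":200},{"slide":[4.5,0,30],"turn":[0,0.3,0],"grip":200},{"slide":[4.5,0,60],"turn":[0,0.5,0],"grip":200},{"slide":[4.5,0,84],"turn":[0,0.5,0],"grip":200},{"slide":[4.5,0,88],"turn":[0,0.5,0],"grip":200},{"slide":[4.5,0,88],"turn":[0,0.5,0],"grip":200},{"slide":[4.5,0,88],"turn":[0,0.5,0],"grip":200}]'
```

```text
time_s: 20.4
eef_pos: [0.5895, 0.0643, 0.0904]
ee_rot: [0.0, 0.999, -0.04, 0.001]
wrist_force: [0.6, -0.6, -0.9]
opening: 0.0357
grip_force: 24.9
```

```bash
python3 -m inch '[{"slide":[-2,-1,0],"turn":[0,0,0],"grip":200},{"slide":[-2.5,-1,0],"turn":[0,0,0],"grip":200},{"slide":[-2.5,-1,2],"turn":[0,0,0],"grip":200},{"slide":[-2.5,-1,2],"turn":[0,0,0],"grip":200}]'
```

```text
time_s: 20.73
eef_pos: [0.5869, 0.0649, 0.0882]
ee_rot: [0.0, 0.999, -0.041, 0.002]
wrist_force: [-1.1, 0.7, -0.1]
opening: 0.036
grip_force: 24.9
```

```bash
python3 -m inch '[{"slide":[0,0,3],"turn":[0,0,0],"grip":200},{"slide":[0,0,6],"turn":[0,0,0],"grip":200},{"slide":[0,0,9],"turn":[0,0,0],"grip":200}]'
```

```text
time_s: 20.98
eef_pos: [0.5867, 0.065, 0.0783]
ee_rot: [-0.0, 0.999, -0.041, 0.001]
wrist_force: [-0.0, 0.8, 0.4]
opening: 0.036
grip_force: 24.8
```

```bash
python3 -m inch '[{"slide":[0,0,4],"turn":[0,0,0],"grip":200},{"slide":[0,0,8],"turn":[0,0,0],"grip":200},{"slide":[0,0,12],"turn":[0,0,0],"grip":200},{"slide":[0,0,16],"turn":[0,0,0],"grip":200},{"slide":[0,0,20],"turn":[0,0,0],"grip":200},{"slide":[0,0,24],"turn":[0,0,0],"grip":200},{"slide":[0,0,28],"turn":[0,0,0],"grip":200},{"slide":[0,0,29],"turn":[0,0,0],"grip":200}]'; python3 -m inch '[{"slide":[0,0,1],"turn":[0,0,0],"grip":200},{"slide":[0,0,1],"turn":[0,0,0],"grip":95},{"slide":[0,0,1],"turn":[0,0,0],"grip":95},{"slide":[0,0,0],"turn":[0,0,0],"grip":95},{"slide":[0,0,-10],"turn":[0,0,0],"grip":95},{"slide":[0,0,-40],"turn":[0,0,0],"grip":95},{"slide":[0,0,-80],"turn":[0,0,0],"grip":85},{"slide":[0,0,-115],"turn":[0,0,0],"grip":80},{"slide":[0,0,-130],"turn":[0,0,0],"grip":75}]'
python3 - <<'E'
from h import *
d(.514,.3497,.177,-3)
blobs()
E
```

```text
time_s: 21.65
eef_pos: [0.5864, 0.065, 0.0488]
ee_rot: [-0.0, 0.999, -0.041, 0.001]
wrist_force: [0.1, 2.2, 0.7]
opening: 0.0359
grip_force: 24.8
time_s: 22.4
eef_pos: [0.5889, 0.0648, 0.1852]
ee_rot: [0.0, 0.999, -0.041, 0.004]
wrist_force: [0.9, -0.3, 0.8]
opening: 0.0612
grip_force: 0.0
slide [ -98.  -277.8    7.4] turn [-0.  -0.5 -1.7]
blob [270. 223.] 329
blob [294. 234.] 316
blob [394. 249.] 447
```

D has not moved; go and get it.

```bash
python3 -m inch '[{"slide":[-10,-28,0],"turn":[0,0,0],"grip":75},{"slide":[-22,-62,0],"turn":[0,-0.5,-1],"grip":75},{"slide":[-34,-97,0],"turn":[0,-0.5,-1.7],"grip":75},{"slide":[-46,-131,2],"turn":[0,-0.5,-1.7],"grip":75},{"slide":[-58,-165,4],"turn":[0,-0.5,-1.7],"grip":75},{"slide":[-70,-199,5],"turn":[0,-0.5,-1.7],"grip":75},{"slide":[-82,-233,6],"turn":[0,-0.5,-1.7],"grip":75},{"slide":[-93,-264,7],"turn":[0,-0.5,-1.7],"grip":75},{"slide":[-98,-278,7],"turn":[0,-0.5,-1.7],"grip":75},{"slide":[-98,-278,7],"turn":[0,-0.5,-1.7],"grip":75}]'; python3 -m inch '[{"slide":[0,0,0],"turn":[0,0,0],"grip":75}]'
python3 - <<'E'
from h import *
w,S=wcart()
E
```

```text
time_s: 23.28
eef_pos: [0.5101, 0.3526, 0.172]
ee_rot: [-0.0, 1.0, -0.024, -0.004]
wrist_force: [-0.1, -1.1, -0.8]
opening: 0.0619
grip_force: 0.0
time_s: 23.37
eef_pos: [0.5111, 0.3498, 0.1721]
ee_rot: [0.0, 1.0, -0.025, -0.004]
wrist_force: [-0.6, -0.0, 1.1]
opening: 0.0617
grip_force: 0.0
cart [250. 186.] [0.5183 0.3506] yaw 179.2 [0.0352 0.0755]
cart [482.  91.] [0.5937 0.1416] yaw 5.4 [0.0718 0.0524]
cart [269.  25.] [0.6558 0.3274] yaw -84.2 [0.0541 0.0466]
```

```bash
python3 -m inch '[{"slide":[3,-1,40],"turn":[0,0,-1],"grip":75},{"slide":[4,-1,80],"turn":[0,0,-1.5],"grip":75},{"slide":[4,-1,115],"turn":[0,0,-1.5],"grip":75},{"slide":[4,-1,130],"turn":[0,0,-1.5],"grip":75},{"slide":[4,-1,130],"turn":[0,0,-1.5],"grip":200},{"slide":[4,-1,130],"turn":[0,0,-1.5],"grip":200},{"slide":[4,-1,130],"turn":[0,0,-1.5],"grip":200},{"slide":[4,-1,130],"turn":[0,0,-1.5],"grip":200},{"slide":[4,-1,130],"turn":[0,0,-1.5],"grip":200},{"slide":[4,-1,130],"turn":[0,0,-1.5],"grip":200}]' 25; python3 -m inch '[{"slide":[0,0,0],"turn":[0,0,0],"grip":200},{"slide":[0,0,0],"turn":[0,0,0],"grip":200},{"slide":[0,0,-20],"turn":[0,0,0],"grip":200},{"slide":[0,0,-60],"turn":[0,0,0],"grip":200},{"slide":[0,0,-100],"turn":[0,0,0],"grip":200},{"slide":[0,0,-130],"turn":[0,0,0],"grip":200},{"slide":[0,0,-138],"turn":[0,0,0],"grip":200},{"slide":[0,0,-138],"turn":[0,0,0],"grip":200}]'
python3 - <<'E'
from h import *
d(.577,-.062,.18,-4.7)
held()
E
```

```text
time_s: 24.25
eef_pos: [0.5163, 0.3512, 0.0443]
ee_rot: [-0.001, 1.0, -0.013, -0.002]
wrist_force: [1.0, -2.8, 7.0]
opening: 0.0355
grip_force: 24.9
time_s: 24.92
eef_pos: [0.5173, 0.3519, 0.1836]
ee_rot: [-0.002, 1.0, -0.013, -0.001]
wrist_force: [0.7, 1.1, -1.5]
opening: 0.036
grip_force: 24.9
slide [ 70.3 412.3   2.1] turn [-0.2  0.1  3.2]
red edges rows [  2  17  27  42  52  65 168 172 294 307] [0.51729492 0.35193188 0.1836126 ]
profile [(150, 197, 192, 194), (152, 192, 188, 191), (154, 189, 185, 188), (156, 193, 189, 192), (158, 192, 188, 191), (160, 197, 192, 195), (162, 192, 188, 191), (164, 193, 189, 192), (166, 198, 195, 197), (168, 138, 102, 105), (170, 100, 26, 28), (172, 130, 25, 31), (174, 136, 132, 119), (176, 134, 129, 117), (178, 134, 129, 117), (180, 134, 129, 116), (182, 132, 126, 114), (184, 132, 126, 114), (186, 131, 126, 114), (188, 131, 126, 114), (190, 118, 113, 102), (192, 252, 249, 237), (194, 244, 241, 231), (196, 244, 242, 231), (198, 219, 211, 195), (200, 211, 206, 193), (202, 177, 168, 151), (204, 179, 171, 154), (206, 179, 171, 154), (208, 180, 171, 154), (210, 179, 170, 153), (212, 179, 171, 154), (214, 178, 171, 154)]
```

```bash
python3 -m inch '[{"slide":[20,25,0],"turn":[0,0,1],"grip":200},{"slide":[40,55,0],"turn":[0,0,2],"grip":200},{"slide":[58,90,0],"turn":[0,0,3.2],"grip":200},{"slide":[70,128,0],"turn":[0,0,3.2],"grip":200},{"slide":[72,168,0],"turn":[0,0,3.2],"grip":200},{"slide":[72,208,0],"turn":[0,0,3.2],"grip":200},{"slide":[72,248,0],"turn":[0,0,3.2],"grip":200},{"slide":[72,288,0],"turn":[0,0,3.2],"grip":200},{"slide":[72,320,0],"turn":[0,0,3.2],"grip":200},{"slide":[72,340,0],"turn":[0,0,3.2],"grip":200}]'; python3 -m inch '[{"slide":[-2,25,0],"turn":[0,0,0],"grip":200},{"slide":[-2,55,0],"turn":[0,0,0],"grip":200},{"slide":[-2,68,0],"turn":[0,0,0],"grip":200},{"slide":[-2,72,0],"turn":[0,0,0],"grip":200},{"slide":[-2,72,0],"turn":[0,0,0],"grip":200},{"slide":[-2,72,0],"turn":[0,0,0],"grip":200}]'
python3 - <<'E'
from h import *
d(.577,-.062,.089,-4.7)
E
```

```text
time_s: 25.8
eef_pos: [0.5763, 0.0059, 0.1766]
ee_rot: [0.0, 0.999, -0.042, -0.006]
wrist_force: [-0.2, 0.8, -0.9]
opening: 0.0359
grip_force: 24.9
time_s: 26.3
eef_pos: [0.5702, -0.0615, 0.1787]
ee_rot: [-0.001, 0.999, -0.041, -0.004]
wrist_force: [0.0, -0.0, -0.8]
opening: 0.0357
grip_force: 24.9
slide [ 7.6  0.  89.6] turn [-0.1  0.5 -0. ]
```

```bash
python3 -m inch '[{"slide":[4,0,0],"turn":[0,0,0],"grip":200},{"slide":[5,0,30],"turn":[0,0.3,0],"grip":200},{"slide":[5,0,60],"turn":[0,0.5,0],"grip":200},{"slide":[5,0,84],"turn":[0,0.5,0],"grip":200},{"slide":[5,0,88],"turn":[0,0.5,0],"grip":200},{"slide":[5,0,88],"turn":[0,0.5,0],"grip":200},{"slide":[5,0,88],"turn":[0,0.5,0],"grip":200}]'
```

```text
time_s: 26.88
eef_pos: [0.576, -0.0623, 0.0924]
ee_rot: [0.0, 0.999, -0.04, 0.001]
wrist_force: [1.1, -0.0, -0.7]
opening: 0.0361
grip_force: 24.9
```

```bash
python3 -m inch '[{"slide":[0.5,0,4],"turn":[0,0,0],"grip":200},{"slide":[0.5,0,7],"turn":[0,0,0],"grip":200},{"slide":[0.5,0,10],"turn":[0,0,0],"grip":200},{"slide":[0.5,0,13],"turn":[0,0,0],"grip":200}]'
```

```text
time_s: 27.22
eef_pos: [0.5765, -0.0627, 0.0794]
ee_rot: [-0.0, 0.999, -0.041, 0.002]
wrist_force: [0.5, 3.2, 0.0]
opening: 0.0361
grip_force: 24.9
```

```bash
python3 -m inch '[{"slide":[0,-0.7,4],"turn":[0,0,0],"grip":200},{"slide":[0,-0.7,8],"turn":[0,0,0],"grip":200},{"slide":[0,-0.7,12],"turn":[0,0,0],"grip":200},{"slide":[0,-0.7,16],"turn":[0,0,0],"grip":200},{"slide":[0,-0.7,20],"turn":[0,0,0],"grip":200},{"slide":[0,-0.7,24],"turn":[0,0,0],"grip":200},{"slide":[0,-0.7,28],"turn":[0,0,0],"grip":200},{"slide":[0,-0.7,29.5],"turn":[0,0,0],"grip":200}]'; python3 -m inch '[{"slide":[0,0,0.5],"turn":[0,0,0],"grip":200},{"slide":[0,0,0.5],"turn":[0,0,0],"grip":95},{"slide":[0,0,0.5],"turn":[0,0,0],"grip":95},{"slide":[0,0,0],"turn":[0,0,0],"grip":95},{"slide":[0,0,-10],"turn":[0,0,0],"grip":95},{"slide":[0,0,-40],"turn":[0,0,0],"grip":95},{"slide":[0,0,-80],"turn":[0,0,0],"grip":110},{"slide":[0,0,-115],"turn":[0,0,0],"grip":130},{"slide":[0,0,-140],"turn":[0,0,0],"grip":200}]'
python3 - <<'E'
from h import *
s=manip.snapshot("scene")[155:285,150:330];t=manip.snapshot("side")[170:280,175:335]
cv2.imwrite("pics/e1.png",np.vstack([cv2.resize(s,(440,318),interpolation=cv2.INTER_CUBIC),cv2.resize(t,(440,282),interpolation=cv2.INTER_CUBIC)]))
E
```

```text
time_s: 27.88
eef_pos: [0.5767, -0.0626, 0.0492]
ee_rot: [0.0, 0.999, -0.041, 0.002]
wrist_force: [0.8, -0.2, 14.4]
opening: 0.0358
grip_force: 25.0
time_s: 28.63
eef_pos: [0.5763, -0.0624, 0.193]
ee_rot: [0.0, 0.999, -0.041, 0.002]
wrist_force: [0.3, -0.3, 0.3]
opening: 0.0402
grip_force: 0.0
```

View pics/e1.png

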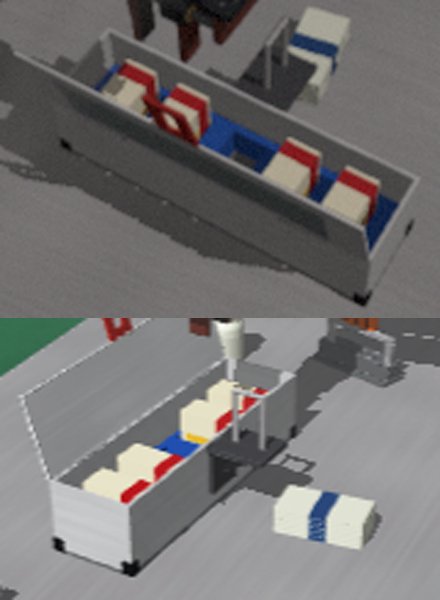

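```bash
python3 -m inch '[{"slide":[0,0,-40],"turn":[0,0,-6],"grip":255},{"slide":[0,0,-80],"turn":[0,0,-13],"grip":255},{"slide":[0,0,-100],"turn":[0,0,-20],"grip":255},{"slide":[0,-15,-107],"turn":[0,0,-27],"grip":255},{"slide":[10,-35,-107],"turn":[0,0,-34],"grip":255},{"slide":[30,-55,-107],"turn":[0,0,-41],"grip":255},{"slide":[50,-75,-107],"turn":[0,0,-48],"grip":255},{"slide":[70,-95,-107],"turn":[0,0,-55],"grip":255},{"slide":[90,-115,-107],"turn":[0,0,-62],"grip":255},{"slide":[105,-135,-107],"turn":[0,0,-69],"grip":255}]'
python3 -c "
from h import *
d(.740,.089,.29,85.3)"
```

```text
time_s: 29.57
eef_pos: [0.6917, 0.0646, 0.295]
ee_rot: [0.0, 0.845, 0.535, -0.0]
wrist_force: [0.8, -0.7, 0.4]
opening: 0.0005
grip_force: 0.0
slide [42.8 33.2  5. ] turn [ -0.    0.  -20.7]
```

```bash
python3 -m inch '[{"slide":[15,12,0],"turn":[0,0,-7],"grip":255},{"slide":[35,27,0],"turn":[0,0,-14],"grip":255},{"slide":[43,33,0],"turn":[0,0,-20.7],"grip":255},{"slide":[43,33,0],"turn":[0,0,-20.7],"grip":255},{"slide":[43,33,30],"turn":[0,0,-20.7],"grip":255},{"slide":[43,33,65],"turn":[0,0,-20.7],"grip":255},{"slide":[43,33,100],"turn":[0,0,-20.7],"grip":255},{"slide":[43,33,130],"turn":[0,0,-20.7],"grip":255},{"slide":[43,33,140],"turn":[0,0,-20.7],"grip":255},{"slide":[43,33,140],"turn":[0,0,-20.7],"grip":255}]'
python3 - <<'E'
from h import *
S=manip.sense();xh=np.array([.9966,-.082]);h0=np.array([.6323,-.0026])+.1*np.array([.082,.9966])
for u,z in [(-.07,.155),(-.018,.17),(.028,.175),(.062,.1435),(.075,.099)]:
    p=h0-u*xh;d(*p,z,85.3)
cv2.imwrite("pics/lid1.png",manip.snapshot("side")[60:330,130:400])
E
```

```text
time_s: 30.4
eef_pos: [0.7361, 0.0875, 0.1525]
ee_rot: [-0.002, 0.738, 0.675, -0.003]
wrist_force: [-0.3, -0.1, 0.2]
opening: 0.0007
grip_force: 0.0
slide [  1.4 -26.1  -2.4] turn [-0.4  0.1 -0.5]
slide [  1.  -78.2 -17.1] turn [-0.4  0.1 -0.5]
slide [   0.6 -124.2  -21.8] turn [-0.4  0.1 -0.5]
slide [   0.4 -158.    10. ] turn [-0.4  0.1 -0.5]
slide [   0.4 -170.8   54.5] turn [-0.4  0.1 -0.5]
```

```bash
python3 -m inch '[{"slide":[0,-8,0],"turn":[0,0,0],"grip":255},{"slide":[0,-16,-1],"turn":[0,0,0],"grip":255},{"slide":[0,-24,-2],"turn":[0,0,0],"grip":255},{"slide":[0,-32,-4],"turn":[0,0,0],"grip":255},{"slide":[0,-40,-7],"turn":[0,0,0],"grip":255},{"slide":[0,-48,-10],"turn":[0,0,0],"grip":255},{"slide":[0,-56,-12],"turn":[0,0,0],"grip":255},{"slide":[0,-64,-14],"turn":[0,0,0],"grip":255},{"slide":[0,-72,-16],"turn":[0,0,0],"grip":255},{"slide":[0,-78,-17],"turn":[0,0,0],"grip":255}]'
```

```text
time_s: 31.28
eef_pos: [0.6617, 0.0949, 0.1739]
ee_rot: [0.001, 0.737, 0.676, 0.001]
wrist_force: [2.3, -0.4, -1.0]
opening: 0.0007
grip_force: 1.4
```

```bash
python3 -m inch '[{"slide":[0,-8,-1],"turn":[0,0,0],"grip":255},{"slide":[0,-16,-2],"turn":[0,0,0],"grip":255},{"slide":[0,-24,-2],"turn":[0,0,0],"grip":255},{"slide":[0,-32,-2],"turn":[0,0,0],"grip":255},{"slide":[0,-40,-2],"turn":[0,0,0],"grip":255},{"slide":[0,-47,-1],"turn":[0,0,0],"grip":255},{"slide":[0,-55,5],"turn":[0,0,0],"grip":255},{"slide":[0,-63,12],"turn":[0,0,0],"grip":255},{"slide":[0,-71,20],"turn":[0,0,0],"grip":255},{"slide":[0,-80,29],"turn":[0,0,0],"grip":255}]'
python3 - <<'E'
from h import *
xh=np.array([.9966,-.082]);h0=np.array([.6323,-.0026])+.1*np.array([.082,.9966])
d(*(h0-.07*xh),.099,85.3)
E
```

```text
time_s: 32.12
eef_pos: [0.5816, 0.102, 0.144]
ee_rot: [0.001, 0.737, 0.676, 0.001]
wrist_force: [2.9, 0.3, 0.7]
opening: 0.0007
grip_force: 1.1
slide [ -0.1 -11.   45. ] turn [ 0.1  0.  -0.3]
```

```bash
python3 -m inch '[{"slide":[0,-5,8],"turn":[0,0,0],"grip":255},{"slide":[0,-8,16],"turn":[0,0,0],"grip":255},{"slide":[0,-10,24],"turn":[0,0,0],"grip":255},{"slide":[0,-11,32],"turn":[0,0,0],"grip":255},{"slide":[0,-11,38],"turn":[0,0,0],"grip":255},{"slide":[0,-11,43],"turn":[0,0,0],"grip":255},{"slide":[0,-11,46],"turn":[0,0,0],"grip":255},{"slide":[0,-11,47],"turn":[0,0,0],"grip":255}]'
```

```text
time_s: 32.78
eef_pos: [0.571, 0.1028, 0.099]
ee_rot: [0.0, 0.737, 0.676, 0.0]
wrist_force: [-11.7, -0.2, 31.7]
opening: 0.0007
grip_force: 16.1
```

```bash
python3 -m inch '[{"slide":[0,0,-40],"turn":[0,0,-7],"grip":255},{"slide":[0,0,-80],"turn":[0,0,-14],"grip":230},{"slide":[-30,0,-110],"turn":[0,0,-21],"grip":200},{"slide":[-65,0,-120],"turn":[0,0,-28],"grip":180},{"slide":[-105,0,-120],"turn":[0,0,-35],"grip":160},{"slide":[-145,0,-120],"turn":[0,0,-42],"grip":140},{"slide":[-185,0,-120],"turn":[0,0,-49],"grip":140},{"slide":[-225,0,-120],"turn":[0,0,-56],"grip":140},{"slide":[-265,0,-120],"turn":[0,0,-63],"grip":140},{"slide":[-300,0,-120],"turn":[0,0,-70],"grip":140}]'
python3 -c "
from h import *
d(.517,-.393,.18,160)
s=manip.snapshot('scene')[155:285,150:330];t=manip.snapshot('side')[150:290,175:355]
cv2.imwrite('pics/e2.png',np.vstack([cv2.resize(s,(400,289),interpolation=cv2.INTER_CUBIC),cv2.resize(t,(400,311),interpolation=cv2.INTER_CUBIC)]))
"
```

```text
time_s: 33.62
eef_pos: [0.5456, -0.1939, 0.2171]
ee_rot: [0.001, 0.232, 0.973, -0.0]
wrist_force: [1.0, -0.8, 1.4]
opening: 0.0393
grip_force: 0.0
slide [ -64.4 -190.5   37.1] turn [ 0.   0.1 -6.9]
```

View pics/e2.png

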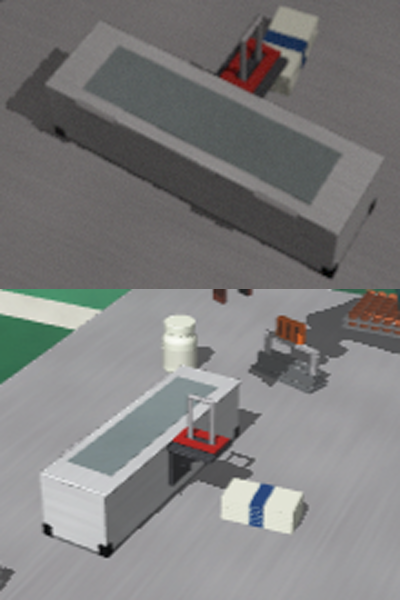

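```bash
python3 -m inch '[{"slide":[-8,-24,0],"turn":[0,0,-4],"grip":140},{"slide":[-20,-60,0],"turn":[0,0,-7],"grip":130},{"slide":[-33,-98,10],"turn":[0,0,-7],"grip":120},{"slide":[-46,-136,20],"turn":[0,0,-7],"grip":120},{"slide":[-58,-170,30],"turn":[0,0,-7],"grip":120},{"slide":[-64,-190,35],"turn":[0,0,-7],"grip":120},{"slide":[-64,-190,35],"turn":[0,0,-7],"grip":120},{"slide":[-64,-190,35],"turn":[0,0,-7],"grip":120}]'
python3 - <<'E'
from h import *
S=manip.sense();w=manip.snapshot("wrist");b,g,r=[w[...,i].astype(int) for i in range(3)]
m=((r-b>70)&(g-b>15)&(r-g>35)).astype(np.uint8);m[265:]=0
for c in cv2.findContours(m,0,2)[0]:
    if cv2.contourArea(c)>150:
        q=cv2.minAreaRect(c);bx=cv2.boxPoints(q);h=whit(bx,.102,1,S);e=np.roll(h,-1,0)-h;l=np.linalg.norm(e,axis=1);v=e[np.argmax(l[:2])]
        print(np.round(q[0]),h.mean(0),np.degrees(np.arctan2(v[1],v[0])),l[:2])
print(S["eef_pos"])
cv2.imwrite("pics/w8.png",cv2.resize(w,None,fx=1.5,fy=1.5))
E
```

```text
time_s: 34.38
eef_pos: [0.5156, -0.3902, 0.1812]
ee_rot: [0.0, 0.177, 0.984, 0.001]
wrist_force: [0.2, 1.2, -0.2]
opening: 0.0464
grip_force: 0.0
[ 20. 201.] [ 0.442625 -0.5865  ] 81.58864432526157 [0.04033386 0.01132166]
[ 14. 184.] [ 0.427825 -0.5832  ] 90.17415076920658 [0.03290015 0.01325179]
[251. 202.] [ 0.517525 -0.3917  ] -20.024391843701984 [0.01237134 0.05928389]
[ 10. 166.] [ 0.412525 -0.577125] 69.66588696749942 [0.01812981 0.01432096]
[ 0.51555062 -0.39021103  0.18124752]
```

View pics/w8.png

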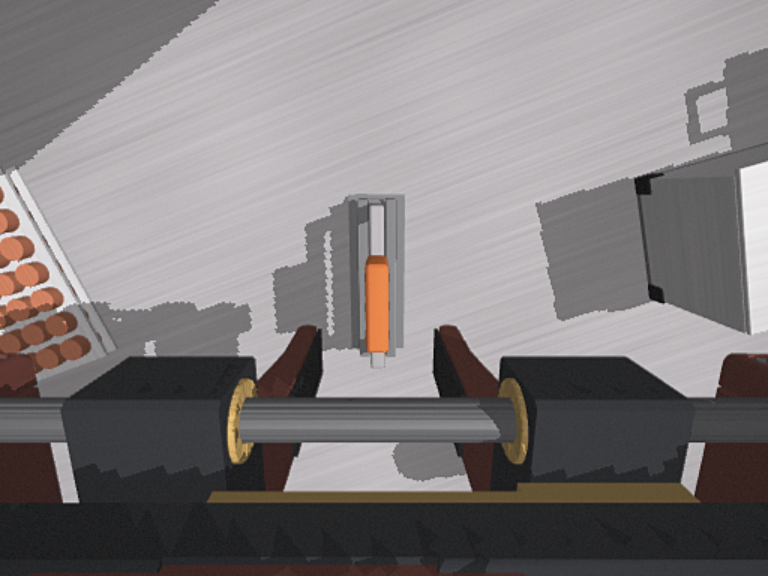

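```bash
python3 -m inch '[{"slide":[-3,-0.5,30],"turn":[0,0,0],"grip":120},{"slide":[-4,-0.5,65],"turn":[0,0,0],"grip":120},{"slide":[-4,-0.5,98],"turn":[0,0,0],"grip":120},{"slide":[-4,-0.5,113],"turn":[0,0,0],"grip":120},{"slide":[-4,-0.5,113],"turn":[0,0,0],"grip":255},{"slide":[-4,-0.5,113],"turn":[0,0,0],"grip":255},{"slide":[-4,-0.5,113],"turn":[0,0,0],"grip":255},{"slide":[-4,-0.5,113],"turn":[0,0,0],"grip":255},{"slide":[-4,-0.5,113],"turn":[0,0,0],"grip":255},{"slide":[-4,-0.5,113],"turn":[0,0,0],"grip":255}]' 45; python3 -m inch '[{"slide":[0,0,0],"turn":[0,0,0],"grip":255},{"slide":[0,0,0],"turn":[0,0,0],"grip":255}]'
```

```text
time_s: 35.27
eef_pos: [0.5205, -0.3925, 0.071]
ee_rot: [0.002, 0.175, 0.984, -0.001]
wrist_force: [-0.0, 0.8, 6.5]
opening: 0.0138
grip_force: 45.0
time_s: 35.43
eef_pos: [0.5205, -0.3926, 0.071]
ee_rot: [0.002, 0.176, 0.984, -0.001]
wrist_force: [-0.2, 1.4, 7.1]
opening: 0.0137
grip_force: 45.0
```

```bash
python3 -m inch '[{"slide":[0,0,-15],"turn":[0,0,0],"grip":255},{"slide":[0,0,-40],"turn":[0,0,0],"grip":255},{"slide":[0,0,-75],"turn":[0,0,0],"grip":255},{"slide":[0,0,-110],"turn":[0,0,0],"grip":255},{"slide":[0,0,-145],"turn":[0,0,5],"grip":255},{"slide":[0,0,-175],"turn":[0,0,11],"grip":255},{"slide":[0,0,-195],"turn":[0,0,17],"grip":255},{"slide":[0,0,-200],"turn":[0,0,24],"grip":255}]'
python3 -c "
from h import *
d(.4957,.007,.265,85.3)"
```

```text
time_s: 36.1
eef_pos: [0.5205, -0.3934, 0.2744]
ee_rot: [0.004, 0.379, 0.925, -0.001]
wrist_force: [0.4, 0.4, -2.0]
opening: 0.0135
grip_force: 45.0
slide [298.5 268.    7. ] turn [ 0.3  0.5 50.2]
```

```bash
python3 -m inch '[{"slide":[22,20,0],"turn":[0,0,7],"grip":255},{"slide":[48,43,0],"turn":[0,0,14],"grip":255},{"slide":[75,67,0],"turn":[0,0,21],"grip":255},{"slide":[102,92,0],"turn":[0,0,28],"grip":255},{"slide":[129,116,0],"turn":[0,0,35],"grip":255},{"slide":[156,140,0],"turn":[0,0,42],"grip":255},{"slide":[183,164,0],"turn":[0,0,49],"grip":255},{"slide":[210,188,0],"turn":[0,0,50],"grip":255},{"slide":[237,213,0],"turn":[0.3,0.5,50],"grip":255},{"slide":[260,233,0],"turn":[0.3,0.5,50],"grip":255}]'; python3 -c "
from h import *
d(.4957,.007,.265,85.3)"
```

```text
time_s: 36.93
eef_pos: [0.4945, -0.0413, 0.2693]
ee_rot: [-0.005, 0.733, 0.681, -0.0]
wrist_force: [0.4, -0.2, -2.8]
opening: 0.0138
grip_force: 45.0
slide [48.3 -2.3  4.6] turn [-0.4 -0.3  0.5]
```

```bash
python3 -m inch '[{"slide":[20,-1,0],"turn":[0,0,0.5],"grip":255},{"slide":[40,-2,2],"turn":[0,0,0.5],"grip":255},{"slide":[48,-2,4],"turn":[0,0,0.5],"grip":255},{"slide":[48,-2,4],"turn":[0,0,0.5],"grip":255},{"slide":[48,-2,4],"turn":[0,0,0.5],"grip":255},{"slide":[48,-2,4],"turn":[0,0,0.5],"grip":255}]'
python3 - <<'E'
from h import *
d(.4957,.007,.24,85.3)
s=cv2.resize(manip.snapshot("scene")[110:220,200:330],(400,338),interpolation=cv2.INTER_CUBIC);t=cv2.resize(manip.snapshot("side")[120:235,210:320],(400,418),interpolation=cv2.INTER_CUBIC)[:338]
w=manip.snapshot("wrist")[60:240,100:400]
cv2.imwrite("pics/e3.png",np.vstack([np.hstack([s,t]),cv2.resize(w,(435,261)) if 0 else np.pad(cv2.resize(w,(435,261)),((0,0),(0,365),(0,0)))]))
E
```

```text
time_s: 37.43
eef_pos: [0.4968, 0.0034, 0.2653]
ee_rot: [-0.004, 0.736, 0.677, -0.001]
wrist_force: [0.5, 0.1, -2.5]
opening: 0.0133
grip_force: 45.0
slide [ 3.3 -1.2 25.4] turn [-0.4 -0.3 -0. ]
```

View pics/e3.png

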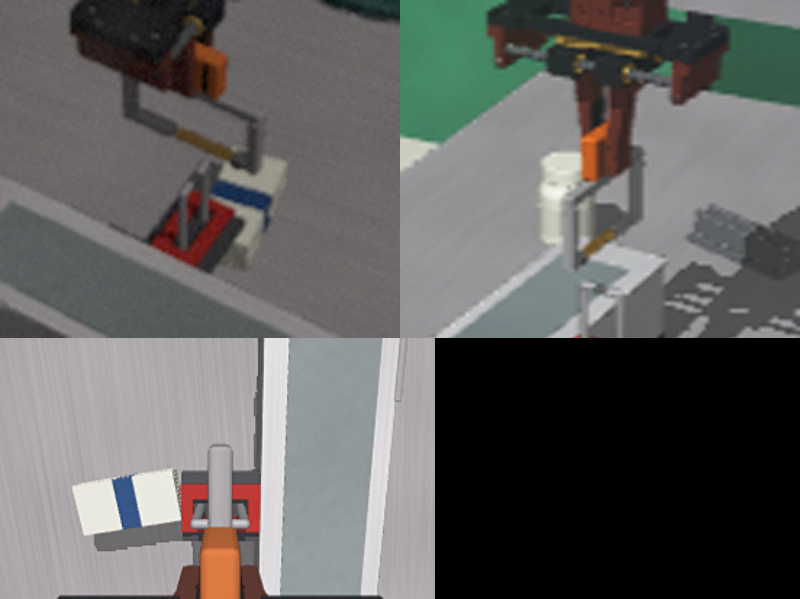

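```bash
python3 - <<'E'
from h import *
S=manip.sense();print(whit([(251.7,187)],.16,1,S),S["eef_pos"])
print([(x,round(row(x,-.031),1)) for x in(.02,.025,.03,.035)],[(x,round(row(x,.005),1)) for x in(.05,.055,.06,.065)])
E
```

```text
[[0.4968 0.0105]] [0.49685658 0.0034088  0.26532606]
[(0.02, np.float64(219.0)), (0.025, np.float64(209.4)), (0.03, np.float64(199.6)), (0.035, np.float64(189.6))] [(0.05, np.float64(151.8)), (0.055, np.float64(143.3)), (0.06, np.float64(134.7)), (0.065, np.float64(126.0))]
```

```bash
python3 -m inch '[{"slide":[3,0,0],"turn":[0,0,0],"grip":255},{"slide":[5,0,0],"turn":[0,0,0],"grip":255},{"slide":[5,0,8],"turn":[0,0,0],"grip":255},{"slide":[5,0,16],"turn":[0,0,0],"grip":255},{"slide":[5,0,24],"turn":[0,0,0],"grip":255},{"slide":[5,0,28],"turn":[0,0,0],"grip":255},{"slide":[5,0,28],"turn":[0,0,0],"grip":255}]' 50
```

```text
time_s: 38.17
eef_pos: [0.4958, 0.0098, 0.2357]
ee_rot: [-0.005, 0.736, 0.677, -0.001]
wrist_force: [-1.0, -0.9, -1.3]
opening: 0.0137
grip_force: 50.0
```

```bash
python3 -m inch '[{"slide":[-2,0,0],"turn":[0,0,0],"grip":255},{"slide":[-2,0,4],"turn":[0,0,0],"grip":255},{"slide":[-2,0,8],"turn":[0,0,0],"grip":255},{"slide":[-2,0,12],"turn":[0,0,0],"grip":255},{"slide":[-2,0,16],"turn":[0,0,0],"grip":255},{"slide":[-2,0,20],"turn":[0,0,0],"grip":255}]'
```

```text
time_s: 38.67
eef_pos: [0.497, 0.0075, 0.2174]
ee_rot: [-0.004, 0.736, 0.677, -0.0]
wrist_force: [-0.0, -1.8, 3.4]
opening: 0.0139
grip_force: 50.0
```

```bash
python3 -m inch '[{"slide":[0,0,4],"turn":[0,0,0],"grip":255},{"slide":[0,0,8],"turn":[0,0,0],"grip":255},{"slide":[0,0,12],"turn":[0,0,0],"grip":255},{"slide":[0,0,16],"turn":[0,0,0],"grip":255},{"slide":[0,0,20],"turn":[0,0,0],"grip":255},{"slide":[0,0,24],"turn":[0,0,0],"grip":255}]'; python3 -m inch '[{"slide":[0,0,4],"turn":[0,0,0],"grip":255},{"slide":[0,0,8],"turn":[0,0,0],"grip":255},{"slide":[0,0,10],"turn":[0,0,0],"grip":255},{"slide":[0,0,12],"turn":[0,0,0],"grip":255},{"slide":[0,0,12],"turn":[0,0,0],"grip":255}]'
```

```text
time_s: 39.17
eef_pos: [0.4968, 0.0081, 0.1931]
ee_rot: [-0.004, 0.736, 0.677, 0.0]
wrist_force: [0.4, 0.9, 4.4]
opening: 0.0137
grip_force: 50.0
time_s: 39.58
eef_pos: [0.4955, 0.0079, 0.1803]
ee_rot: [-0.005, 0.736, 0.677, -0.001]
wrist_force: [0.5, 0.2, -3.2]
opening: 0.0141
grip_force: 50.0
```

```bash
python3 -m inch '[{"slide":[0,0,0],"turn":[0,0,0],"grip":200},{"slide":[0,0,0],"turn":[0,0,0],"grip":150},{"slide":[0,0,0],"turn":[0,0,0],"grip":130},{"slide":[0,0,0],"turn":[0,0,0],"grip":130},{"slide":[0,0,0],"turn":[0,0,0],"grip":130},{"slide":[0,0,-20],"turn":[0,0,0],"grip":130},{"slide":[0,0,-60],"turn":[0,0,0],"grip":130},{"slide":[0,0,-100],"turn":[0,0,0],"grip":130},{"slide":[0,0,-140],"turn":[0,0,0],"grip":130},{"slide":[0,0,-160],"turn":[0,0,0],"grip":130}]'; python3 -m inch '[{"slide":[-40,-20,0],"turn":[0,0,0],"grip":130},{"slide":[-80,-40,0],"turn":[0,0,0],"grip":130},{"slide":[-120,-40,0],"turn":[0,0,0],"grip":130},{"slide":[-150,-40,0],"turn":[0,0,0],"grip":130},{"slide":[-150,-40,0],"turn":[0,0,0],"grip":130},{"slide":[-150,-40,0],"turn":[0,0,0],"grip":130}]'
python3 - <<'E'
from h import *
s=cv2.resize(manip.snapshot("scene")[110:220,200:330],(400,338),interpolation=cv2.INTER_CUBIC);t=cv2.resize(manip.snapshot("side")[150:260,200:330],(400,338),interpolation=cv2.INTER_CUBIC)
u=cv2.resize(manip.snapshot("scene"),(347,260))
v=cv2.resize(manip.snapshot("side"),(347,260))
cv2.imwrite("pics/e4.png",np.vstack([np.hstack([s,t]),np.pad(np.hstack([u,v]),((0,0),(0,106),(0,0)))]))
E
```

```text
time_s: 40.42
eef_pos: [0.4992, 0.0068, 0.3465]
ee_rot: [-0.002, 0.736, 0.677, 0.002]
wrist_force: [1.0, -1.3, 0.3]
opening: 0.0429
grip_force: 0.0
time_s: 40.92
eef_pos: [0.445, -0.1405, 0.3409]
ee_rot: [-0.004, 0.737, 0.676, -0.0]
wrist_force: [0.4, 0.4, 0.1]
opening: 0.0432
grip_force: 0.0
```

View pics/e4.png

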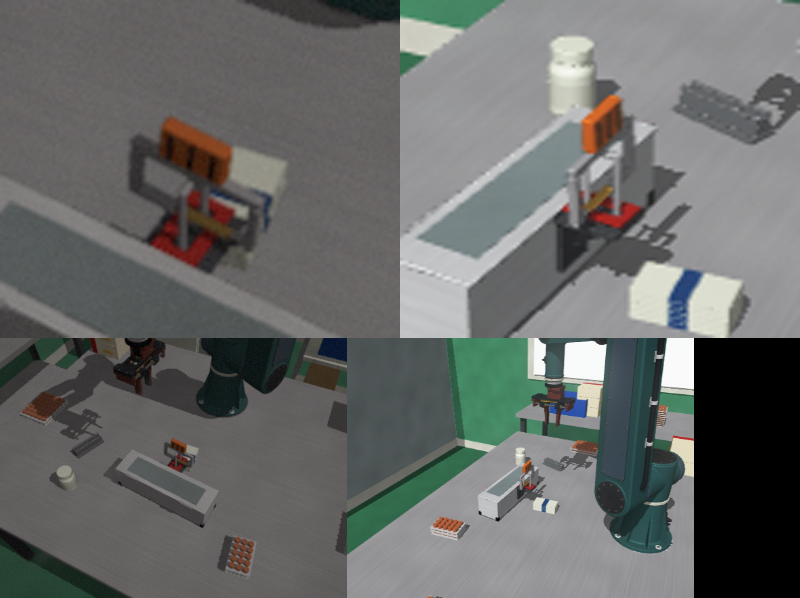

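The hook is on the eye with its gate level and shut behind the bar. The lid is closed with the red tab over the eye, and the bystanders have not moved.

```bash
python3 -c "
from rig import manip
print(manip.job_done())"
```

```text
the job is handed in; nothing more can be done
None
```

The job is handed in at about 41 s: all four cartons present stand fully down in pockets 0, 1, 3 and 4, the lid is shut with its red tab over the eye, the hook is on the eye with its gate shut, and the blister packs, jar and leaflets look undisturbed in the last picture.

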